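# Unclip the spent filter from the desktop air cleaner

## Task

Take the spent filter cartridge out of the sloping air cleaner: squeeze its two orange tabs together to unclip it, draw it straight out of its slot, and set it down in the grey tray without dropping it. Then swing the blue dust flap fully shut over the empty slot. Leave the other things on the desk where they are.

Things in the scene. Friction and masses are not known exactly. Their poses are not given: they have to be found in the camera images.
- bay: Sloping flat face of the white air cleaner on its grey stand, fixed. Origin: centre of the cartridge slot (51 mm in x, 37 in y), on the face, 102 mm above the desk. z points out of the face, 30 degrees from vertical, leaning to the cleaner's front (about towards the robot); x up the slope, y left. Face: x -75..75, y -70..70 mm; only cartridge and flap stand out of it; housing 62 mm thick.
- cartridge_grip (a point): Point midway between the cartridge's two orange tabs at the height to pinch them, 26 mm above the face while snapped in, 62 mm above its foot. z along the cartridge, out of the slot; x from tab to tab, the pinch line (at the start the axes of bay). Tabs: 22 mm wide in y, free to grasp 6 to 46 mm above the face, 52 mm over both, 37 mm when fully squeezed.
- cartridge_mid (a point): Centre of the cartridge, 41 mm above its foot, same axes. It is a white slab with grey pleats, 82 mm long in z, 30 mm in y, foot 42 mm in x, about 140 g; it stands upright on its foot on a level surface.
- cartridge: The same cartridge; origin at the centre of its foot, same axes. Barbs on the tabs hold it against any pull until each tab is pushed in about 5 mm (4 to 5.3); then it slides out freely along z, and its foot is clear of the slot after 36 mm.
- tab_low (a joint): How far the cartridge's tab on its -x side (down the slope) is pushed in, m: 0 free, 0.0075 fully in. Sprung: 2 N to start, 6 N fully in.
- tab_high (a joint): The same for the tab on its +x side (up the slope).
- flap (a joint): Opening angle of the blue dust flap, rad: 0 shut flat on the face over the slot, 2.5 fully back; stands open at 1.9 to 2.35 at the start. It stays where it is left (light friction, under 1 N at its edge) and cannot shut while the cartridge is in.
- flap_edge (a point): Middle of the free edge of the flap. The flap is 62 mm square and 3 mm thick. Its hinge line runs along the x of bay at y = +32 mm, z = 3 mm there; shut, it reaches to y = -30 mm; it opens up and over to the left (+y).
- tray: Open grey tray, fixed to the desk, 130 mm (x) by 160 mm (y), 25 mm high, walls and floor 4 mm. Origin: centre of its underside, on the desk; z up.
- notes: Bystander: pad of yellow sticky notes, 78x78x23 mm; origin at the centre of its underside.
- jar: Bystander: small white jar with a red lid, 61 mm across, 72 mm high; origin at the centre of its underside.
- roll: Bystander: white roll of labels standing on end, 62 mm across, 40 mm high; origin at the centre of its underside.
- stapler: Bystander: dark blue stapler, 127x36x40 mm; origin at the centre of its underside.
- glue: Bystander: yellow glue stick with a red cap, standing, 26 mm across, 88 mm high; origin at the centre of its underside.
- tape: Bystander: green tape dispenser, 110x28x60 mm; origin at the centre of its underside.

How it is judged:
On the way, in this order (a step that is already met when the one before it is completed fails the run):
1. both tabs are squeezed in (at least 4 mm each) at the same time (value of joint each of tab_low, tab_high above 0.004 m), for 0.1 s.
2. the cartridge is out of its slot (distance between cartridge_grip and bay above 0.065 m), for 0.1 s.
3. the cartridge is in the tray (x of cartridge_mid in the frame of tray between -0.06 and 0.06 m and y of cartridge_mid in the frame of tray between -0.075 and 0.075 m and z of cartridge_mid in the frame of tray below 0.06 m and contact force between cartridge and tray above 0.2 N), for 0.1 s.
4. after that, the flap is shut (value of joint flap below 0.1 rad), for 0.1 s.
At the end, for the whole second after the job is handed in: The cartridge rests in the tray, standing or lying (its centre within 60 mm in x and 75 mm in y of the tray's centre and less than 60 mm above the desk, touching the tray), at rest (under 0.02 m/s), and the flap is shut to within 0.1 rad (all of step 3 and linear speed of cartridge below 0.02 m/s and value of joint flap below 0.1 rad).
It fails at once if the cartridge is dropped (moves faster than 0.9 m/s with the fingers off it, a fall of about 4 cm) (linear speed of cartridge above 0.9 m/s and contact force between cartridge and the fingers below 0.05 N).
It fails at once if one of the bystanders (sticky notes, jar, label roll, stapler, glue stick, tape dispenser) is moved more than 30 mm (distance of any of notes, jar, roll, stapler, glue, tape from where it was at the start of the episode above 0.03 m).
It also fails if it takes over 58 s, if anything falls off the work surface, if the arm or the gripper's body presses on something with over 40 N, if the wrist force passes 120 N, or if a joint passes its speed limit or range.

## Robot

A 6-joint arm with a two-finger parallel gripper is mounted at the origin on a cart in front of the work surface, level with it; the furniture and walls round the work are solid. World frame = base frame: x ahead of the robot, y to its left, z up, the work surface at z = 0. Lengths are in m, angles in rad, forces in N, time in s.
With the tool pointing down it reaches from about 0.375 to 0.9 m from the base axis. Payload 3.1 kg.
Tool frame: the origin (TCP) lies midway between the tips of the shut fingers; the grasp point (between the pads) lies pinch_z behind it (pinch_z is the distance from the TCP to the grasp point, in m); y points along the fingers, z is the direction in which the jaws open and shut, and the axes are right-handed (so a half turn about y gives the same grasp; the last joint's range is limited). The gripper opens to 87 mm and grips with 3 to 60 N. Pads are 19 mm wide; open, the fingers measure 117 mm over their backs; the gripper's body (75 mm by 190 mm) begins 51 mm behind the grasp point.
Start: joints at [1.169, 0.527, 1.433, -0, 1.181, -0.178], TCP at [0.138, 0.61, 0.223] pointing down, gripper open.
Joint ranges: [-3.08, 3.08], [-0.75, 2.2], [0.22, 2.44], [-1.43, 4.57], [0, 2.65], [-2.85, 2.85]. Speed limits (rad/s): [2.79, 2.79, 3.14, 3.14, 3.14, 3.14].

## Interface

Orientations are given as a unit quaternion [x, y, z, w].
In Python, from rig import get_obs, camera, hand_in, pinch_z gives the robot as it stands. The module is installed in compiled form; this text tells all that it offers.
- The arm moves only by the tool arm_command, never from a script. Its argument "plan" is a list of rows, each a list of 2 entries, a list of its own where there are three numbers: the shift along the world's x, y, z in units of 25 mm (1.0 is 25 mm), then the turn about the world's z in units of 5 degrees (1.0 is 5 degrees). A call has 1 to 5 rows; each row is the pose to reach, as a shift and turn from the pose commanded when the call began; what a row does not reach only later rows make up. A row lasts 1/10 s, in which the tool goes at most 50 mm and 8.59 degrees, less where a joint would pass 70% of its speed; a pose out of reach is approached as far as the arm can. A call with a gripper value outside its range is refused whole. "fingers" is the opening, from -1 (shut) to 1 (fully open), set as the call begins (left out, the last holds). The fingers move at their own pace and stop on an object; "force" is the grip in N (left out, the last holds). Time passes only in rows, so rows that repeat a pose let the fingers close. It gives the time, the measured TCP pose, the force and the opening at its end, in the units of the state.
- get_obs(): the state, without advancing time (a new reading comes with each control period).
- camera(name): name is "side" or "top"; returns a dict with "pixels" (400x640x3 uint8, red, green, blue), "camera_matrix" (3x3 intrinsics, pixels), "R" (3x3) and "t" (3): a world point X has camera coordinates R X + t. Camera axes: x right, y down, z forward; pixel columns grow to the right and rows downward; lengths in m; the calibration is good to about 2 mm. A picture is of the moment at which its call begins. There is no depth.
- hand_in(): hands the job in, once; it reports no verdict.
The state is a dict: "time": time; "q": joint angles; "joint_velocities": joint speeds; "joint_torque": joint torques, N m; "position": TCP position; "tool_rot": TCP orientation; "ft_force": force on the tool from outside, world axes, zero at the start; "moment": the same for the moment, N m; "grip_width": finger opening in m.
Only numpy, scipy, OpenCV 4.12 (cv2) and the standard library are available. Lean on these libraries where they do the work, as an engineer would, in place of code of your own. Each camera call takes 0.05 s, during which the arm holds its last target.

## Working session

There is one attempt and no reset: what is moved stays moved. The work goes in short steps, Python scripts to look and compute and a tool call to move; the robot and the scene stay as the last step left them, time stands still between calls to the robot, and variables do not carry over. Pictures are saved under pics/ and viewed, and the job is handed in when it is done.

Besides the shell and the picture viewer there is one more tool, called after "Call:" by a JSON object that holds its "api" and its "payload", one argument or row to a line. arm_command: Moves the arm, as the interface text tells. Its arguments: {"type":"object","properties":{"plan":{"type":"array"},"fingers":{"type":"number"},"force":{"type":"number"}},"required":["plan"]}

```bash
mkdir -p pics
python3 - <<'E'
from rig import get_obs,camera,pinch_z
import cv2,numpy as np,pickle
print(pinch_z); o=get_obs(); print(o)
for n in("side","top"):
    c=camera(n); cv2.imwrite(f"pics/{n}0.png",c["pixels"][:,:,::-1]); pickle.dump(c,open(f"{n}0.pkl","wb"))
    print(n,c["camera_matrix"],c["R"],c["t"],-c["R"].T@c["t"])
E
```

```text
0.0187
{'time': 0.0, 'q': array([ 1.16950995e+00,  5.28473000e-01,  1.43394091e+00, -1.55406078e-05,
        1.18141224e+00, -1.78519437e-01]), 'joint_velocities': array([ 4.92460882e-05, -5.26039304e-04,  5.03922967e-04, -4.96124680e-04,
       -8.18258527e-04, -2.75492845e-04]), 'joint_torque': array([ 1.12583530e-03, -4.40043283e+01, -1.76593316e+01,  6.34643831e-02,
        5.81308140e-02, -1.70055200e-04]), 'position': array([0.13776604, 0.60884712, 0.22155518]), 'tool_rot': array([ 0.70348299, -0.07881599,  0.07837426, -0.70196666]), 'ft_force': array([-0.20994184, -0.79095978,  0.33980226]), 'moment': array([-0.00776027,  0.02553666, -0.047733  ]), 'grip_width': 0.08708531136809394}
side [[363.58329561   0.         317.86955575]
 [  0.         363.58329561 205.00065897]
 [  0.           0.           1.        ]] [[ 0.81358686 -0.58137742 -0.00875806]
 [-0.38996514 -0.5344257  -0.74987756]
 [ 0.43128135  0.61350587 -0.66151866]] [-0.45545492  0.28603621  1.03670114] [ 0.03498642 -0.74794834  0.89630038]
top [[460.68720683   0.         326.01892437]
 [  0.         460.68720683 199.84899062]
 [  0.           0.           1.        ]] [[-0.02363334 -0.99960115 -0.01545969]
 [-0.99189567  0.02537658 -0.12449502]
 [ 0.12483768  0.01239216 -0.99209979]] [0.01297561 0.53185814 1.54336306] [ 0.33518458 -0.01965191  1.59758445]
```

View pics/side0.png

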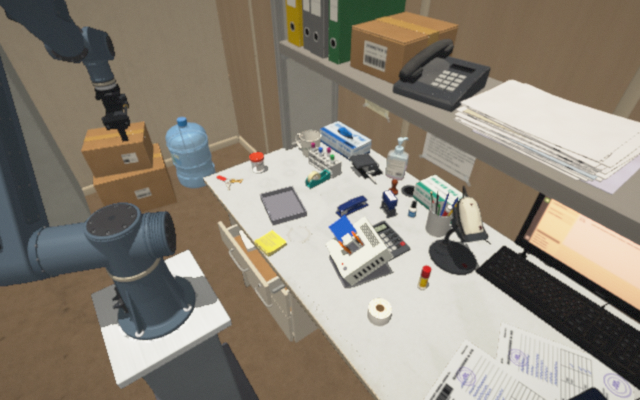

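View pics/top0.png

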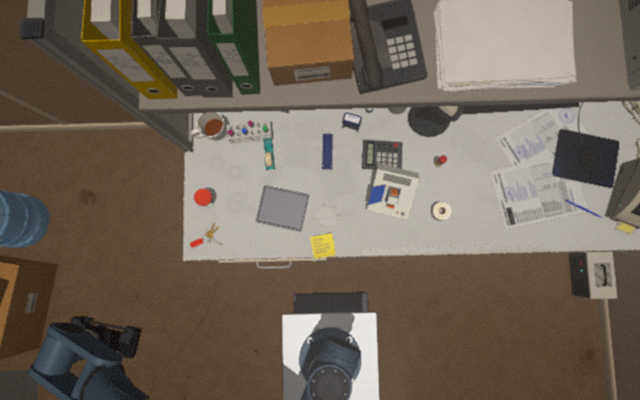

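Run:
```python
import cv2
for n,(a,b,c,d) in {"side":(320,200,100,100),"top":(350,150,80,80)}.items():
    im=cv2.imread(f"pics/{n}0.png")[b:b+d,a:a+c]
    cv2.imwrite(f"pics/{n}0z.png",cv2.resize(im,None,fx=600/d,fy=600/d,interpolation=cv2.INTER_CUBIC))
im=cv2.imread("pics/top0.png")[90:270,180:460];cv2.imwrite("pics/top0d.png",cv2.resize(im,None,fx=2.8,fy=2.8))
```

```text
(no output)
```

View pics/side0z.png

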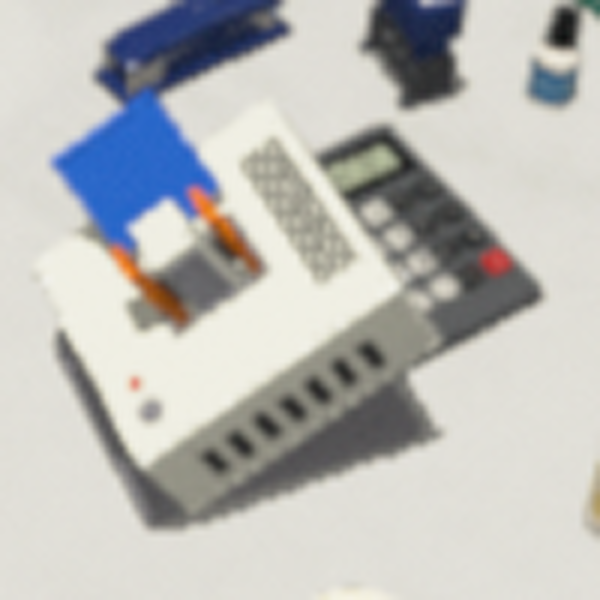

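View pics/top0z.png

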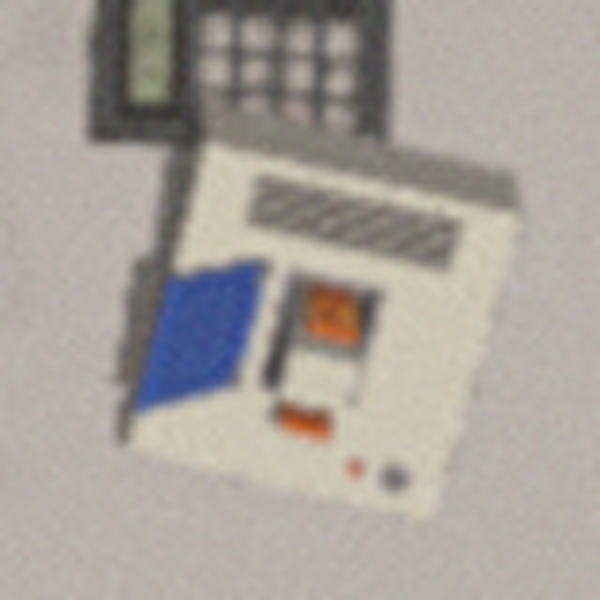

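View pics/top0d.png

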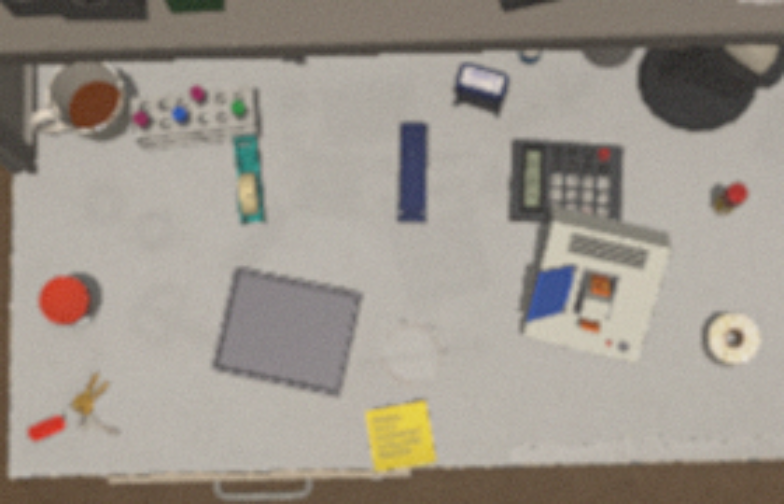

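```bash
cat > h.py <<'E'
import numpy as np,pickle,cv2
from scipy.optimize import least_squares
C={n:pickle.load(open(f"{n}0.pkl","rb")) for n in("side","top")}
def proj(n,X):
    c=C[n];p=(np.atleast_2d(X)@c["R"].T+c["t"])@c["camera_matrix"].T
    return p[:,:2]/p[:,2:]
def bayR(yaw,tilt=np.radians(30)):
    c,s=np.cos(tilt),np.sin(tilt)
    R0=np.array([[c,0,-s],[0,1,0],[s,0,c]])
    cy,sy=np.cos(yaw),np.sin(yaw)
    return np.array([[cy,-sy,0],[sy,cy,0],[0,0,1]])@R0
un=lambda p,s,o:(np.array(p)+.5)/s-.5+np.array(o)
E
python3 - <<'E'
from h import *
F=np.array([[75,70,0],[75,-70,0],[-75,-70,0],[-75,70,0]])/1e3
T=un([[203,142],[520,212],[432,518],[125,445]],7.5,(350,150))
S=un([[268,103],[405,293],[148,468],[35,270]],6,(320,200))
def res(p,full=False):
    R=bayR(p[2],p[3]);X=F@R.T+[p[0],p[1],.102]
    r=np.concatenate([proj("top",X)-T,proj("side",X)-S]); return r if full else r.ravel()
s=least_squares(res,[.5,-.2,-.2,.5]);print(s.x,np.degrees(s.x[2:]));print(res(s.x,1).round(2))
s=least_squares(lambda p:res([*p,np.radians(30)]),[.5,-.2,-.2]);print(s.x,np.degrees(s.x[2]));print(res([*s.x,np.radians(30)],1).round(2))
np.save("bay.npy",s.x)
R=bayR(s.x[2]); b=np.array([s.x[0],s.x[1],.102])
for n,s_,o,f in(("top",7.5,(350,150),"top0z"),("side",6,(320,200),"side0z")):
    im=cv2.imread(f"pics/{f}.png")
    P=[[75,70,0],[75,-70,0],[-75,-70,0],[-75,70,0]],[[25.5,18.5,0],[25.5,-18.5,0],[-25.5,-18.5,0],[-25.5,18.5,0]],[[26,11,6],[26,-11,6],[26,-11,46],[26,11,46]],[[-26,11,6],[-26,-11,6],[-26,-11,46],[-26,11,46]]
    for q in P:
        u=(proj(n,np.array(q)/1e3@R.T+b)-o+.5)*s_-.5
        cv2.polylines(im,[u.astype(np.int32)],True,(255,0,255),1)
    for a in(1.9,2.1,2.35):
        q=[[31,32,3],[31,32-62*np.cos(a),3+62*np.sin(a)],[-31,32-62*np.cos(a),3+62*np.sin(a)],[-31,32,3]]
        u=(proj(n,np.array(q)/1e3@R.T+b)-o+.5)*s_-.5
        cv2.polylines(im,[u.astype(np.int32)],True,(0,255,0),1)
    cv2.imwrite(f"pics/{f}_o.png",im)
# tray
G=np.array([[65,80,25],[65,-80,25],[-65,-80,25],[-65,80,25]])/1e3
Tt=un([[237,267],[362,292],[340,395],[214,368]],2.8,(180,90))
def rt(p):
    c,s=np.cos(p[2]),np.sin(p[2]);X=G@np.array([[c,-s,0],[s,c,0],[0,0,1]]).T+[p[0],p[1],0]
    return (proj("top",X)-Tt).ravel()
s=least_squares(rt,[.5,.2,-.2]);print("tray",s.x,np.degrees(s.x[2]),s.fun.round(2))
print(proj("side",[s.x[0],s.x[1],.004]))
E
```

```text
[ 0.53621819 -0.21956187 -0.25299989  0.53184722] [-14.49582593  30.47260104]
[[ 0.51 -0.16]
 [ 1.08  0.17]
 [ 0.64  0.62]
 [ 0.46  0.91]
 [ 0.4  -1.75]
 [ 0.25 -1.4 ]
 [-0.58  0.19]
 [-0.29 -1.05]]
[ 0.53624315 -0.21956219 -0.25183522] -14.42909542931266
[[ 0.48 -0.21]
 [ 1.05  0.07]
 [ 0.68  0.67]
 [ 0.47  1.  ]
 [ 0.45 -1.66]
 [ 0.35 -1.33]
 [-0.63  0.12]
 [-0.39 -1.12]]
tray [ 0.50999227  0.14990045 -0.229476  ] -13.148006512308433 [-0.2  -0.36  0.32 -0.03  0.23  0.12 -0.34  0.26]
[[283.37006013 206.09382047]]
```

View pics/side0z_o.png

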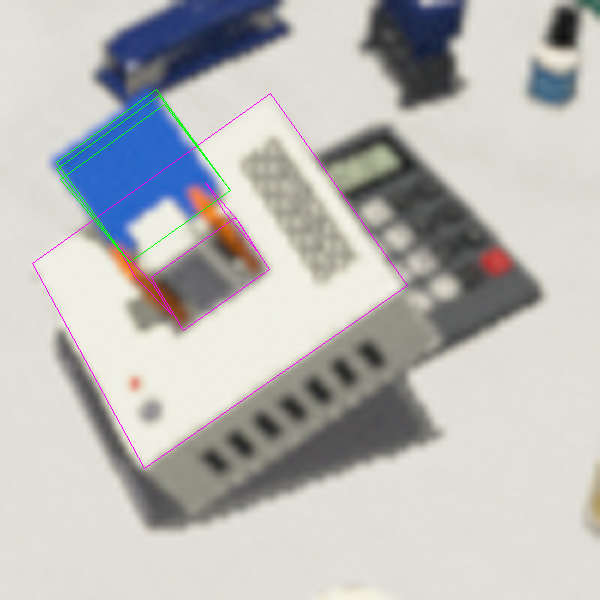

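View pics/top0z_o.png

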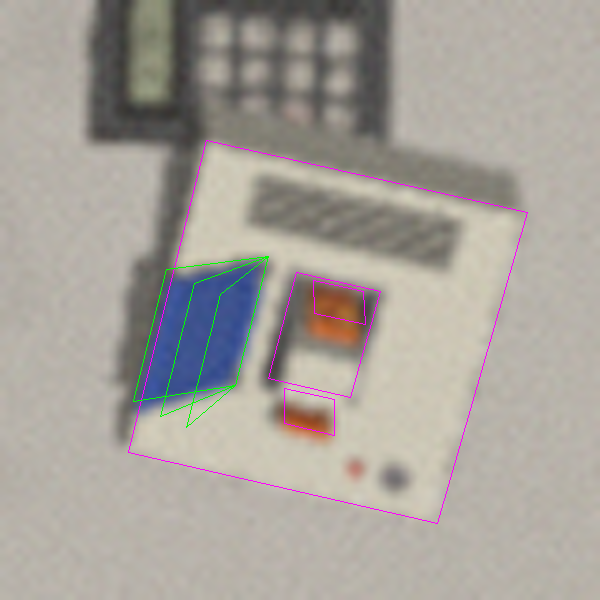

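Call:
{"api": "arm_command", "payload": {
  "plan": [
    [[1.6, -1.0, 0.4], -1.6],
    [[3.2, -2.0, 0.8], -3.2],
    [[4.6, -3.2, 1.0], -4.8],
    [[6.0, -4.4, 1.2], -6.4],
    [[7.4, -5.6, 1.2], -8.0]
  ],
  "fingers": 1,
  "force": 20
}}

```text
time: 0.6
position: [0.3244, 0.4684, 0.253]
tool_rot: [-0.632, 0.316, -0.316, 0.633]
ft_force: [-0.4, -0.1, 0.2]
grip_width: 0.0872
```

Call:
{"api": "arm_command", "payload": {
  "plan": [
    [[0.8, -1.7, 0], -1.6],
    [[1.6, -3.4, 0], -3.2],
    [[2.2, -5.2, 0], -4.8],
    [[2.8, -7.0, 0], -6.4],
    [[3.4, -8.8, 0], -8.0]
  ]
}}

```text
time: 1.1
position: [0.4081, 0.2477, 0.2523]
tool_rot: [-0.487, 0.513, -0.513, 0.486]
ft_force: [0.5, -0.2, 0.4]
grip_width: 0.0871
```

Call:
{"api": "arm_command", "payload": {
  "plan": [
    [[0.6, -1.8, 0], -0.5],
    [[1.2, -3.6, 0], -1.0],
    [[1.8, -5.4, 0], -1.5],
    [[2.4, -7.2, 0], -2.0],
    [[2.8, -9.0, 0], -2.3]
  ]
}}

```text
time: 1.6
position: [0.4787, 0.0225, 0.2524]
tool_rot: [0.433, -0.559, 0.559, -0.434]
ft_force: [0.7, 0.5, 0.9]
grip_width: 0.0871
```

Call:
{"api": "arm_command", "payload": {
  "plan": [
    [[0.2, -1.8, 0], 0],
    [[0.4, -3.6, 0], 0],
    [[0.6, -5.4, 0], 0],
    [[0.8, -7.2, 0], 0],
    [[0.8, -8.4, 0], 0]
  ],
  "fingers": 0.61
}}

```text
time: 2.1
position: [0.4984, -0.1888, 0.2523]
tool_rot: [0.434, -0.558, 0.559, -0.433]
ft_force: [-0.0, -0.2, 0.2]
grip_width: 0.0704
```

```bash
cat >> h.py <<'E'
def state():
    from rig import get_obs
    o=get_obs();q=o["tool_rot"];from scipy.spatial.transform import Rotation as Ro
    z=Ro.from_quat(q).as_matrix()[:,2];y=Ro.from_quat(q).as_matrix()[:,1]
    x,yy,yaw=np.load("bay.npy");d=o["position"]-[x,yy,.102]
    f=d[0]*np.cos(yaw)+d[1]*np.sin(yaw);l=-d[0]*np.sin(yaw)+d[1]*np.cos(yaw)
    print("t",o["time"],"pos",o["position"].round(4),"jaw",np.degrees(np.arctan2(z[1],z[0])).round(2),"down",y.round(3),"w",round(o["grip_width"],4))
    print("bay fwd,left,up mm",(1e3*np.array([f,l,d[2]])).round(1),"F",o["ft_force"].round(1),"q",o["q"].round(2))
    return o
E
python3 -c "
from h import *
state()"
```

```text
t 2.1 pos [ 0.4984 -0.1888  0.2523] jaw -14.38 down [ 0.001 -0.001 -1.   ] w 0.0704
bay fwd,left,up mm [-44.3  20.4 150.3] F [-0.  -0.2  0.2] q [-0.57  0.37  1.63 -0.    1.15 -0.32]
```

Call:
{"api": "arm_command", "payload": {
  "plan": [
    [[0.5, -0.55, 0], 0],
    [[0.97, -1.09, -0.4], 0],
    [[0.97, -1.09, -2.0], 0],
    [[0.97, -1.09, -3.6], 0],
    [[0.97, -1.09, -3.6], 0]
  ]
}}

```text
time: 2.6
position: [0.5183, -0.2104, 0.1574]
tool_rot: [-0.435, 0.563, -0.554, 0.432]
ft_force: [-0.5, 0.3, 0.1]
grip_width: 0.0702
```

```bash
cat >> h.py <<'E'
def snap(n,tag,box,sc):
    from rig import camera
    a,b,c,d=box;im=camera(n)["pixels"][b:b+d,a:a+c,::-1]
    cv2.imwrite(f"pics/{tag}.png",cv2.resize(im,None,fx=sc,fy=sc,interpolation=cv2.INTER_CUBIC))
E
python3 -c "
from h import *
state();snap('side','s1',(320,170,110,100),6);snap('top','t1',(340,140,100,80),7)"
```

```text
t 2.6 pos [ 0.5183 -0.2104  0.1574] jaw -14.29 down [-0.011  0.007 -1.   ] w 0.0702
bay fwd,left,up mm [-19.7   4.4  55.4] F [-0.5  0.3  0.1] q [-0.59  0.53  1.65 -0.    0.97 -0.34]
```

View pics/s1.png

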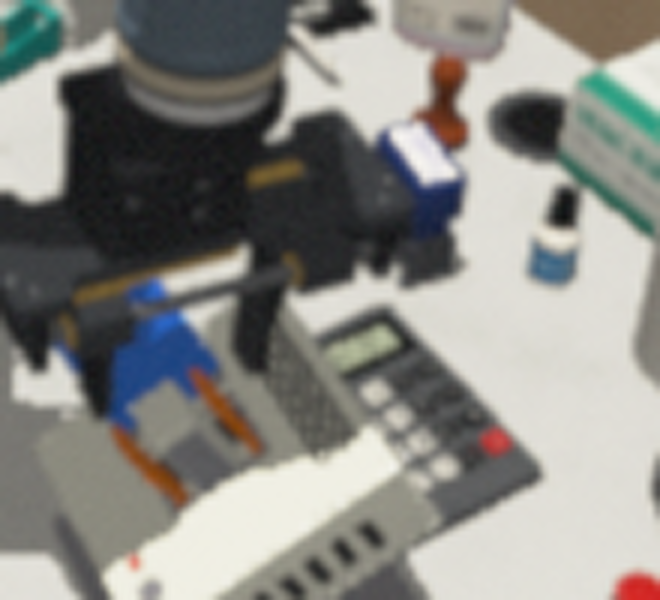

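View pics/t1.png

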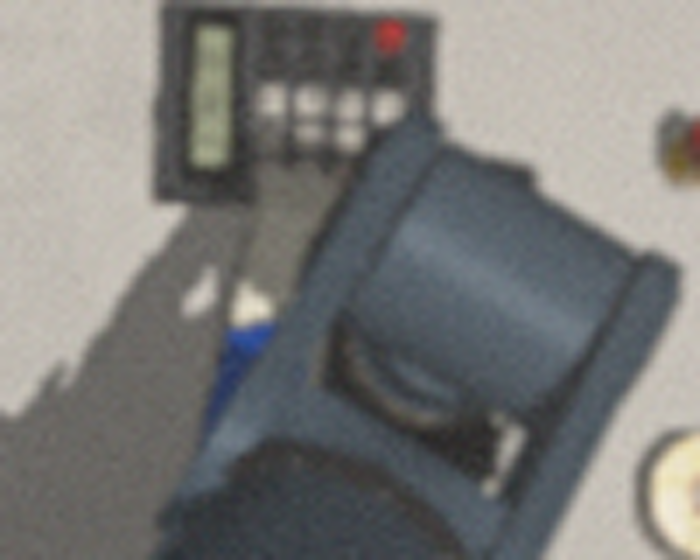

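```bash
python3 -c "
from h import *
o=state();print(o['joint_velocities'].round(3))"
```

```text
t 2.7 pos [ 0.522  -0.2125  0.1623] jaw -14.27 down [-0.002  0.001 -1.   ] w 0.0698
bay fwd,left,up mm [-15.6   3.3  60.3] F [-0.   0.1  1.2] q [-0.58  0.52  1.65  0.    0.97 -0.34]
[ 0.002 -0.045 -0.042  0.    -0.006  0.001]
```

Call:
{"api": "arm_command", "payload": {
  "plan": [
    [[0.03, -0.14, 0], 0],
    [[0.03, -0.14, -0.4], 0],
    [[0.03, -0.14, -0.8], 0],
    [[0.03, -0.14, -0.8], 0],
    [[0.03, -0.14, -0.8], 0]
  ]
}}

```text
time: 3.2
position: [0.5228, -0.216, 0.1423]
tool_rot: [-0.434, 0.558, -0.558, 0.434]
ft_force: [0.3, -0.1, 0.1]
grip_width: 0.0703
```

```bash
python3 -c "
from h import *
from rig import get_obs
snap('side','s2',(330,190,80,80),7.5)
state();o=get_obs()
from scipy.spatial.transform import Rotation as Ro
R=Ro.from_quat(o['tool_rot']).as_matrix();w=o['grip_width']/2
im=cv2.imread('pics/s2.png')
for sg in(1,-1):
  q=[[-.0095,0,sg*w],[.0095,0,sg*w],[.0095,0,sg*(w+.015)],[-.0095,0,sg*(w+.015)]]
  u=(proj('side',np.array(q)@R.T+o['position'])-(330,190)+.5)*7.5-.5
  cv2.polylines(im,[u.astype(np.int32)],True,(0,255,0),1)
x,y,yaw=np.load('bay.npy');B=bayR(yaw)
for q in [[26,11,6],[26,-11,6],[26,-11,46],[26,11,46]],[[-26,11,6],[-26,-11,6],[-26,-11,46],[-26,11,46]]:
  u=(proj('side',np.array(q)/1e3@B.T+[x,y,.102])-(330,190)+.5)*7.5-.5
  cv2.polylines(im,[u.astype(np.int32)],True,(255,0,255),1)
cv2.imwrite('pics/s2o.png',im)
"
```

```text
t 3.25 pos [ 0.523  -0.2162  0.1426] jaw -14.26 down [-0.  0. -1.] w 0.0702
bay fwd,left,up mm [-13.6   0.   40.6] F [ 0.5 -0.3  0.7] q [-0.59  0.55  1.66 -0.    0.93 -0.34]
```

View pics/s2o.png

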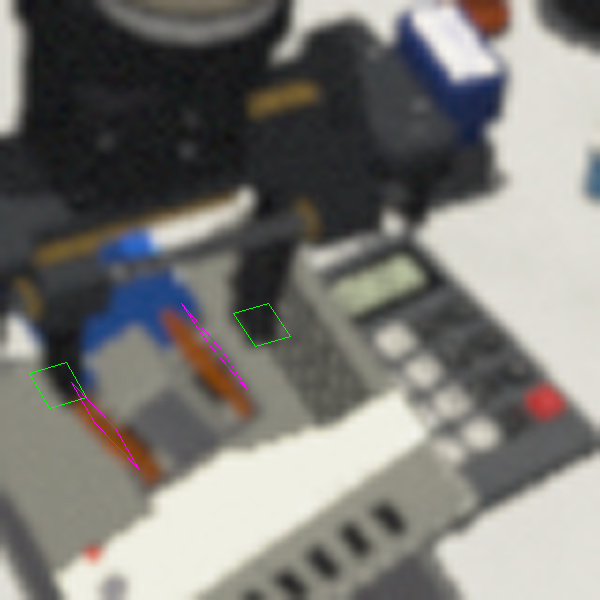

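View pics/s2.png

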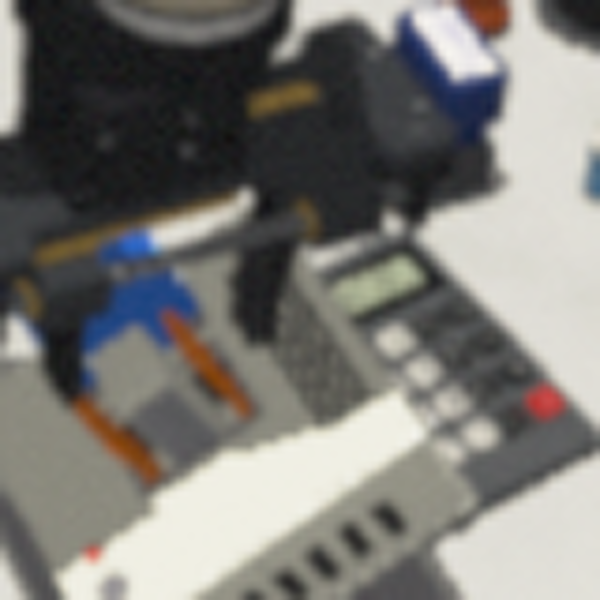

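Call:
{"api": "arm_command", "payload": {
  "plan": [
    [[-0.05, 0.01, 0], 0],
    [[-0.05, 0.01, -0.2], 0],
    [[-0.05, 0.01, -0.45], 0],
    [[-0.05, 0.01, -0.45], 0],
    [[-0.05, 0.01, -0.45], 0]
  ],
  "fingers": 0.57
}}

```text
time: 3.75
position: [0.5216, -0.2158, 0.1309]
tool_rot: [-0.434, 0.559, -0.558, 0.434]
ft_force: [-0.2, -0.5, -0.1]
grip_width: 0.0685
```

Call:
{"api": "arm_command", "payload": {
  "plan": [
    [[0, 0, -0.1], 0],
    [[0, 0, -0.2], 0],
    [[0, 0, -0.28], 0],
    [[0, 0, -0.28], 0],
    [[0, 0, -0.28], 0]
  ]
}}

```text
time: 4.25
position: [0.5218, -0.2159, 0.1242]
tool_rot: [-0.434, 0.558, -0.558, 0.434]
ft_force: [-0.2, 0.2, 0.3]
grip_width: 0.0684
```

```bash
python3 -c "
from h import *
snap('side','s3',(330,190,80,80),7.5)
state()"
```

```text
t 4.3 pos [ 0.5218 -0.216   0.1243] jaw -14.26 down [ 0. -0. -1.] w 0.0682
bay fwd,left,up mm [-14.8  -0.1  22.3] F [-0.7 -0.5 -0.2] q [-0.59  0.58  1.67 -0.    0.89 -0.34]
```

View pics/s3.png

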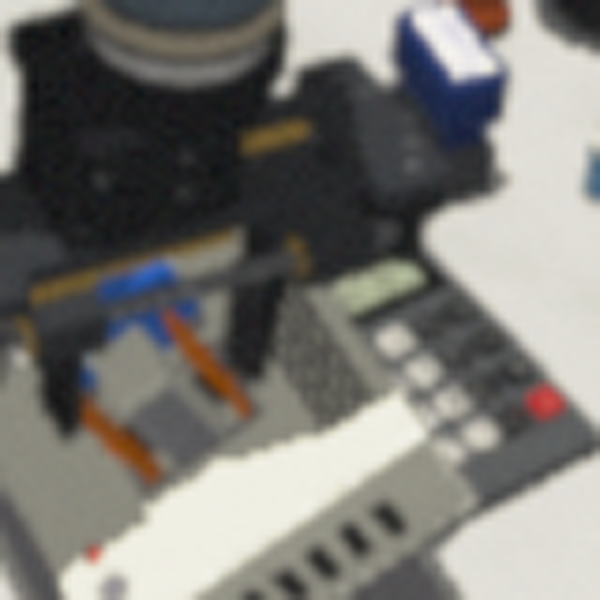

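Call:
{"api": "arm_command", "payload": {
  "plan": [
    [[0, 0, -0.06], 0],
    [[0, 0, -0.06], 0],
    [[0, 0, -0.06], 0]
  ]
}}

```text
time: 4.6
position: [0.5218, -0.216, 0.1228]
tool_rot: [-0.434, 0.558, -0.558, 0.434]
ft_force: [-0.9, -0.1, 0.4]
grip_width: 0.0683
```

Call:
{"api": "arm_command", "payload": {
  "plan": [
    [[0, 0, 0], 0],
    [[0, 0, 0], 0],
    [[0, 0, 0], 0]
  ],
  "fingers": 0.4
}}

```text
time: 4.9
position: [0.5214, -0.2158, 0.1229]
tool_rot: [-0.434, 0.558, -0.558, 0.434]
ft_force: [-1.4, -0.2, 2.2]
grip_width: 0.0613
```

```bash
python3 -c "
from h import *
state()"
```

```text
t 4.9 pos [ 0.5214 -0.2158  0.1229] jaw -14.26 down [-0.001  0.    -1.   ] w 0.0613
bay fwd,left,up mm [-15.3  -0.1  20.9] F [-1.4 -0.2  2.2] q [-0.59  0.58  1.68 -0.    0.88 -0.34]
```

Call:
{"api": "arm_command", "payload": {
  "plan": [
    [[0, 0, 0], 0],
    [[0, 0, 0], 0],
    [[0, 0, 0], 0]
  ],
  "fingers": 0.25
}}

```text
time: 5.2
position: [0.5208, -0.2156, 0.1231]
tool_rot: [-0.435, 0.559, -0.557, 0.434]
ft_force: [-3.2, 0.4, 5.4]
grip_width: 0.0548
```

```bash
python3 -c "
from h import *
snap('side','s4',(330,190,80,80),7.5)
state()"
```

```text
t 5.25 pos [ 0.5207 -0.2156  0.1231] jaw -14.24 down [-0.002  0.001 -1.   ] w 0.0549
bay fwd,left,up mm [-16.    0.   21.1] F [-2.9  0.2  5.3] q [-0.59  0.58  1.68 -0.    0.89 -0.34]
```

View pics/s4.png

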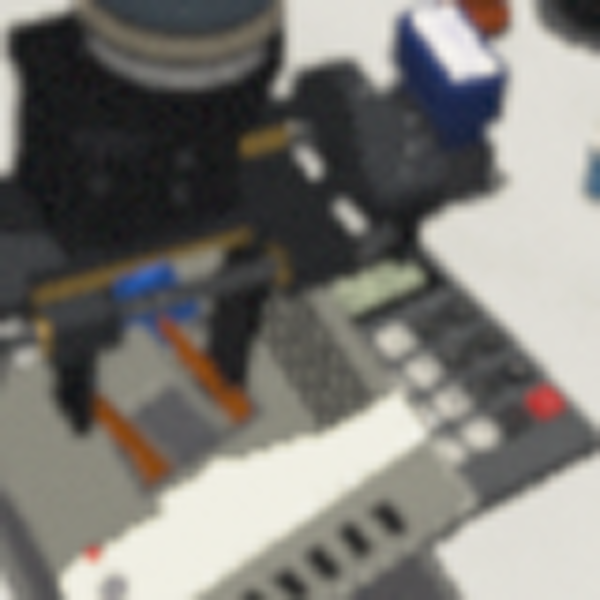

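Call:
{"api": "arm_command", "payload": {
  "plan": [
    [[-0.06, 0.015, 0], 0],
    [[-0.12, 0.03, 0], 0],
    [[-0.12, 0.03, 0], 0]
  ]
}}

```text
time: 5.55
position: [0.519, -0.2153, 0.1228]
tool_rot: [0.434, -0.558, 0.558, -0.434]
ft_force: [-1.1, -0.1, 1.6]
grip_width: 0.0542
```

```bash
python3 -c "
from h import *
snap('side','s5',(330,190,80,80),7.5)
state()"
```

```text
t 5.6 pos [ 0.5191 -0.2153  0.1228] jaw -14.27 down [ 0.001 -0.    -1.   ] w 0.0544
bay fwd,left,up mm [-17.7  -0.2  20.8] F [-1.1  0.2  1.6] q [-0.59  0.58  1.68  0.    0.88 -0.34]
```

View pics/s5.png

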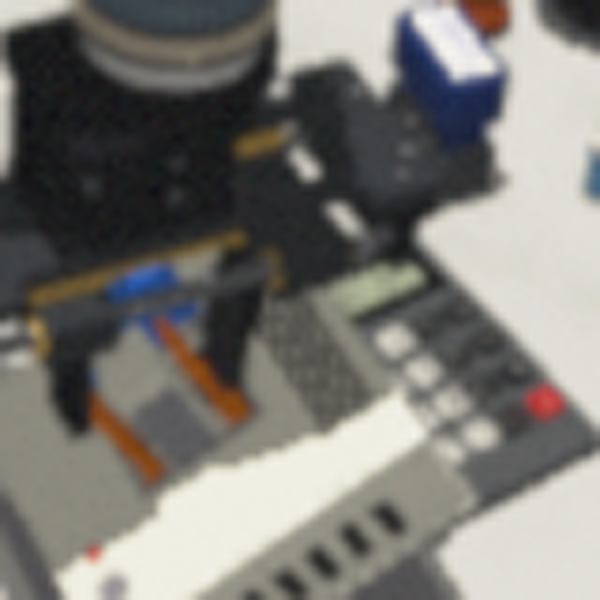

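Call:
{"api": "arm_command", "payload": {
  "plan": [
    [[-0.03, 0.008, 0], 0],
    [[-0.03, 0.008, 0], 0],
    [[-0.03, 0.008, 0], 0]
  ],
  "fingers": 0.13
}}

```text
time: 5.9
position: [0.5176, -0.2149, 0.1229]
tool_rot: [-0.434, 0.559, -0.558, 0.434]
ft_force: [-2.6, 0.6, 5.4]
grip_width: 0.0496
```

```bash
python3 -c "
from h import *
snap('side','s6',(330,190,80,80),7.5)
state()"
```

```text
t 5.95 pos [ 0.5176 -0.2149  0.1229] jaw -14.26 down [-0.001  0.    -1.   ] w 0.0495
bay fwd,left,up mm [-19.2  -0.1  20.9] F [-2.8  0.5  5. ] q [-0.59  0.58  1.69 -0.    0.88 -0.34]
```

View pics/s6.png

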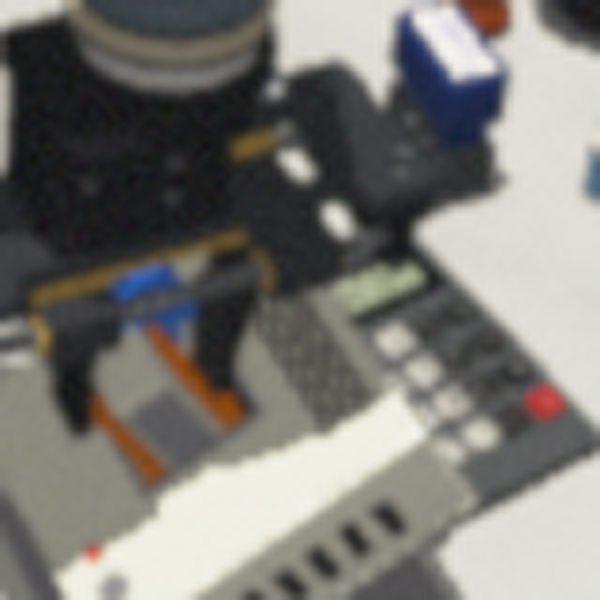

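Call:
{"api": "arm_command", "payload": {
  "plan": [
    [[-0.03, 0.008, 0], 0],
    [[-0.03, 0.008, 0], 0],
    [[-0.03, 0.008, 0], 0]
  ],
  "fingers": 0.0,
  "force": 20
}}

```text
time: 6.25
position: [0.5164, -0.2146, 0.1235]
tool_rot: [-0.435, 0.559, -0.558, 0.434]
ft_force: [-4.3, 1.2, 9.1]
grip_width: 0.0445
```

```bash
python3 -c "
from h import *
snap('side','s7',(330,190,80,80),7.5)
state()"
```

```text
t 6.3 pos [ 0.5164 -0.2146  0.1235] jaw -14.24 down [-0.002  0.    -1.   ] w 0.0443
bay fwd,left,up mm [-20.5  -0.1  21.5] F [-5.9  1.   8.8] q [-0.59  0.58  1.69 -0.    0.88 -0.34]
```

View pics/s7.png

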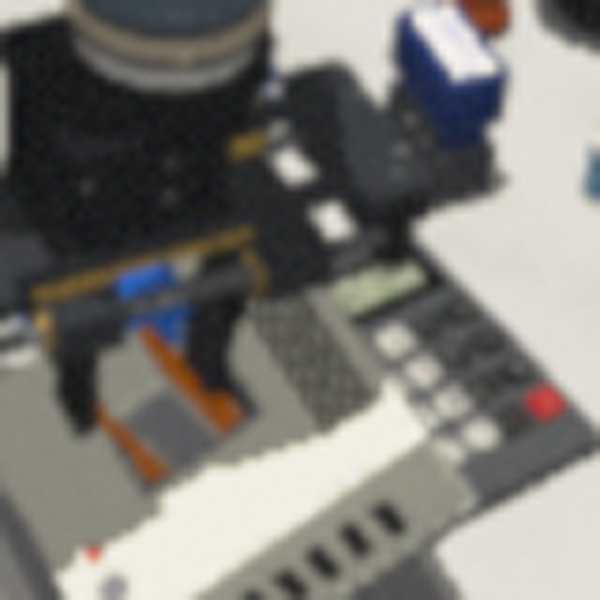

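Call:
{"api": "arm_command", "payload": {
  "plan": [
    [[0, 0, 0], 0],
    [[0, 0, 0], 0],
    [[0, 0, 0], 0]
  ],
  "fingers": -0.12,
  "force": 25
}}

```text
time: 6.6
position: [0.5162, -0.2145, 0.1236]
tool_rot: [-0.435, 0.559, -0.558, 0.434]
ft_force: [-5.2, 0.9, 9.2]
grip_width: 0.0439
```

```bash
python3 -c "
from h import *
snap('side','s8',(330,190,80,80),7.5)
state()"
```

```text
t 6.65 pos [ 0.5162 -0.2145  0.1236] jaw -14.24 down [-0.002  0.    -1.   ] w 0.044
bay fwd,left,up mm [-20.6  -0.1  21.6] F [-5.   1.   9.9] q [-0.59  0.58  1.69 -0.    0.88 -0.34]
```

View pics/s8.png

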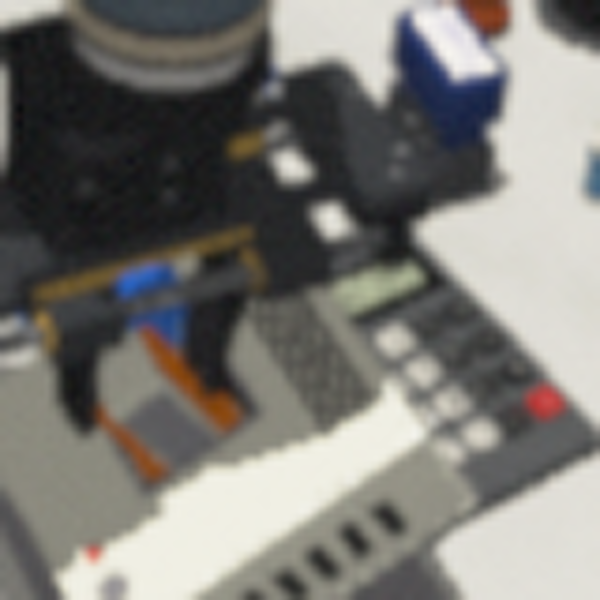

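Call:
{"api": "arm_command", "payload": {
  "plan": [
    [[-0.05, 0.012, 0.09], 0],
    [[-0.1, 0.025, 0.17], 0],
    [[-0.15, 0.037, 0.26], 0],
    [[-0.2, 0.05, 0.35], 0],
    [[-0.2, 0.05, 0.35], 0]
  ]
}}

```text
time: 7.15
position: [0.5137, -0.2143, 0.1319]
tool_rot: [0.433, -0.557, 0.559, -0.435]
ft_force: [2.9, -1.2, 0.3]
grip_width: 0.0396
```

```bash
python3 -c "
from h import *
snap('side','s9',(330,190,80,80),7.5)
state()"
```

```text
t 7.2 pos [ 0.5137 -0.2143  0.1319] jaw -14.28 down [ 0.003 -0.002 -1.   ] w 0.0395
bay fwd,left,up mm [-23.1  -0.5  29.9] F [ 4.4 -1.   0.8] q [-0.6   0.56  1.69  0.    0.89 -0.35]
```

View pics/s9.png

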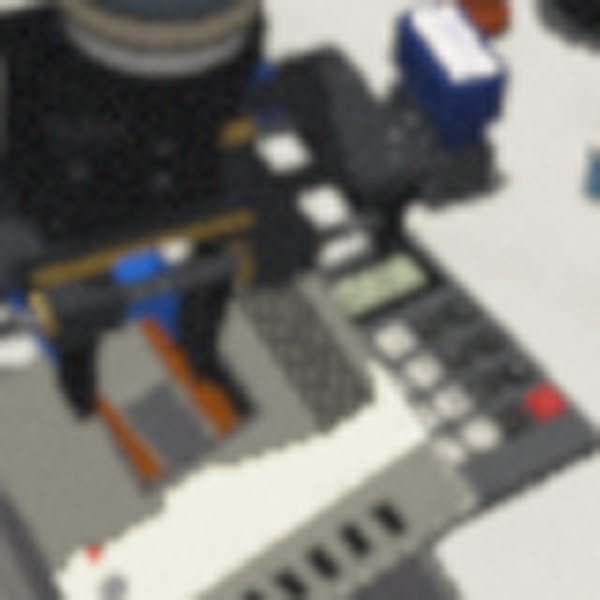

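Call:
{"api": "arm_command", "payload": {
  "plan": [
    [[0, 0, 0], 0],
    [[0.05, -0.01, -0.14], 0],
    [[0.1, -0.03, -0.3], 0],
    [[0.19, -0.05, -0.54], 0],
    [[0.19, -0.05, -0.54], 0]
  ],
  "fingers": 0.24
}}

```text
time: 7.7
position: [0.5093, -0.2121, 0.119]
tool_rot: [-0.439, 0.563, -0.552, 0.431]
ft_force: [-12.4, 0.3, 24.3]
grip_width: 0.0536
```

```bash
python3 -c "
from h import *
snap('side','s10',(330,190,80,80),7.5)
state()"
```

```text
t 7.75 pos [ 0.5094 -0.2122  0.1191] jaw -14.08 down [-0.017  0.006 -1.   ] w 0.0541
bay fwd,left,up mm [-27.8   0.5  17.1] F [-12.5   0.5  23.9] q [-0.59  0.58  1.7  -0.01  0.88 -0.34]
```

View pics/s10.png

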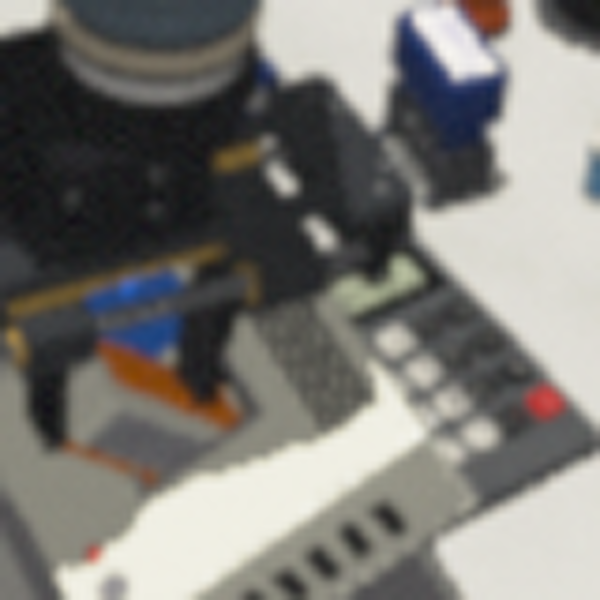

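Call:
{"api": "arm_command", "payload": {
  "plan": [
    [[-0.1, 0.03, 0.3], 0],
    [[-0.15, 0.04, 0.8], 0],
    [[-0.15, 0.04, 1.6], 0],
    [[-0.15, 0.04, 2.4], 0],
    [[-0.15, 0.04, 2.4], 0]
  ],
  "fingers": 0.7
}}

```text
time: 8.25
position: [0.5137, -0.2141, 0.18]
tool_rot: [0.434, -0.557, 0.559, -0.434]
ft_force: [1.0, 0.4, -0.3]
grip_width: 0.0734
```

```bash
python3 -c "
from h import *
snap('side','s11',(330,190,80,80),7.5)
state()"
```

```text
t 8.3 pos [ 0.513  -0.2136  0.1787] jaw -14.25 down [-0. -0. -1.] w 0.0735
bay fwd,left,up mm [-24.   -0.1  76.7] F [-1.2 -0.  -0.8] q [-0.6   0.49  1.65 -0.    1.   -0.35]
```

View pics/s11.png

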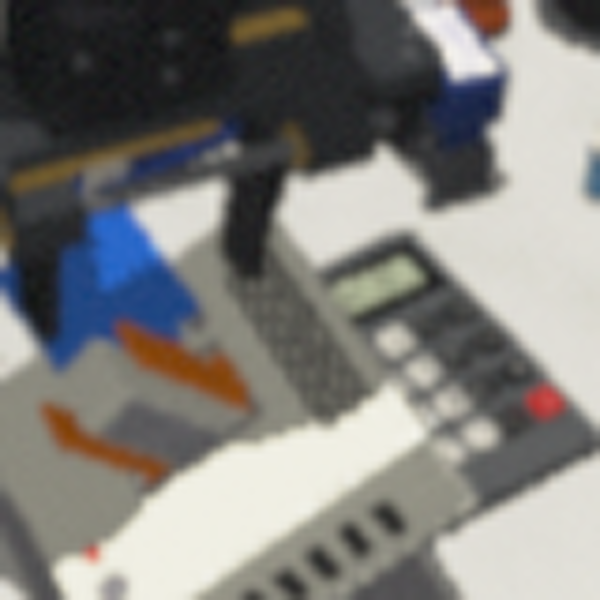

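Call:
{"api": "arm_command", "payload": {
  "plan": [
    [[0, 0, 1.5], 0],
    [[-0.5, 1.8, 2.5], 0],
    [[-1, 3.6, 2.5], 0],
    [[-1, 5.4, 2.5], 0],
    [[-1, 7.0, 2.5], 0]
  ]
}}

```text
time: 8.8
position: [0.486, -0.0366, 0.2393]
tool_rot: [-0.435, 0.56, -0.557, 0.433]
ft_force: [0.8, 0.0, 0.8]
grip_width: 0.0741
```

```bash
python3 -c "
from h import *
snap('side','s12',(330,195,75,70),9);snap('top','t12',(360,160,60,60),10)
state()"
```

```text
t 8.9 pos [ 0.4854 -0.034   0.2391] jaw -13.95 down [-0.006  0.003 -1.   ] w 0.0742
bay fwd,left,up mm [-95.5 167.1 137.1] F [ 0.3 -0.6 -0.3] q [-0.3   0.32  1.75  0.    1.08 -0.06]
```

View pics/s12.png

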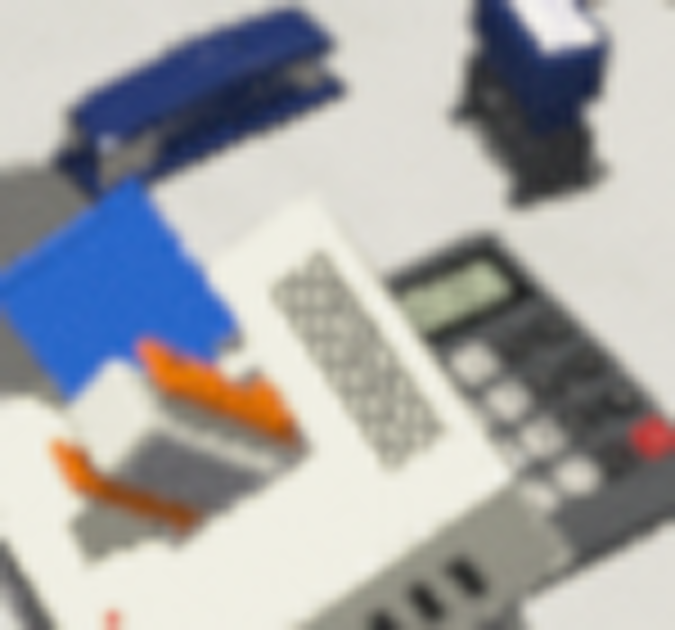

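View pics/t12.png

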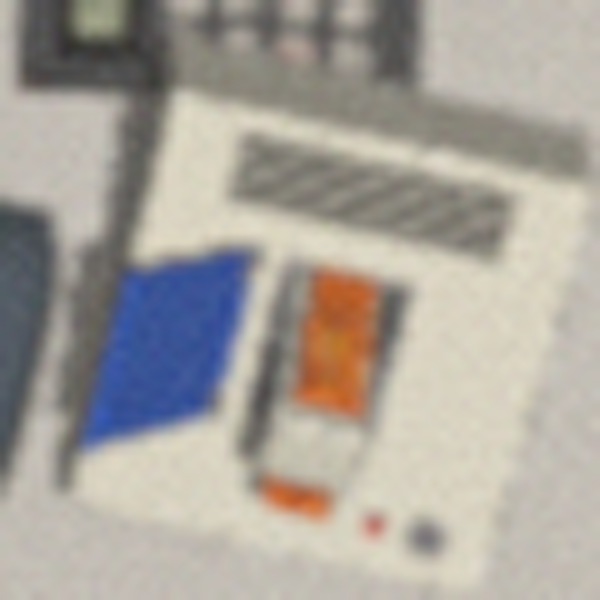

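```bash
cat > fitc.py <<'E'
from h import *
x,y,yaw=np.load("bay.npy");B=bayR(yaw)
def car(p,Q):  # p: x0,y0,z0 (foot pos in bay, mm), th (top toward -x positive), Q in cartridge mm
    c,s=np.cos(p[3]),np.sin(p[3]);Q=np.array(Q,float)
    X=np.stack([p[0]+c*Q[:,0]-s*Q[:,2],p[1]+Q[:,1],p[2]+s*Q[:,0]+c*Q[:,2]],1)/1e3
    return X@B.T+[x,y,.102]
E
python3 - <<'E'
from fitc import *
hi=[[26,11,82],[26,-11,82]];lo=[[-26,11,82],[-26,-11,82]]
S=un([[140,340],[162,388],[55,440],[75,490]],9,(330,195))
T=un([[298,400],[365,415],[262,492],[328,518]],10,(360,160))
f=lambda p:np.concatenate([proj("side",car(p,hi+lo))-S,proj("top",car(p,hi+lo))-T]).ravel()
s=least_squares(f,[0,0,-36,.3]);print(s.x[:3],np.degrees(s.x[3]),s.fun.reshape(-1,2).round(2))
for n,sc,o,fn in(("side",9,(330,195),"s12"),("top",10,(360,160),"t12")):
    im=cv2.imread(f"pics/{fn}.png")
    for q in([26,11,82],[26,-11,82],[26,-11,30],[26,11,30]),([-26,11,82],[-26,-11,82],[-26,-11,30],[-26,11,30]),([21,15,0],[21,-15,0],[-21,-15,0],[-21,15,0]):
        u=(proj(n,car(s.x,q))-o+.5)*sc-.5
        cv2.polylines(im,[u.astype(np.int32)],True,(255,0,255),1)
    cv2.imwrite(f"pics/{fn}o.png",im)
E
```

```text
[ 18.05281262   1.97534838 -22.71066487] 27.12834370609366 [[-0.25 -0.94]
 [ 0.55 -1.03]
 [-0.32  1.11]
 [ 0.5   0.89]
 [-0.22 -0.11]
 [-0.06 -0.05]
 [-0.08  0.83]
 [-0.01 -0.25]]
```

View pics/s12o.png

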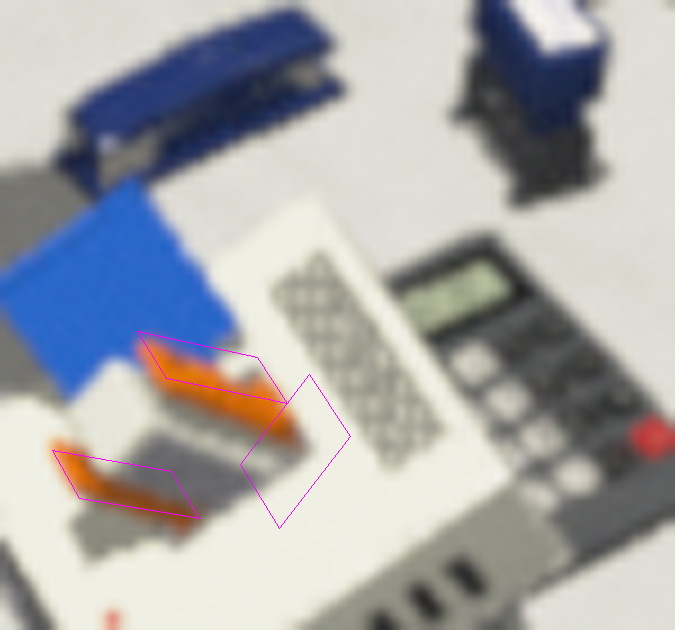

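View pics/t12o.png

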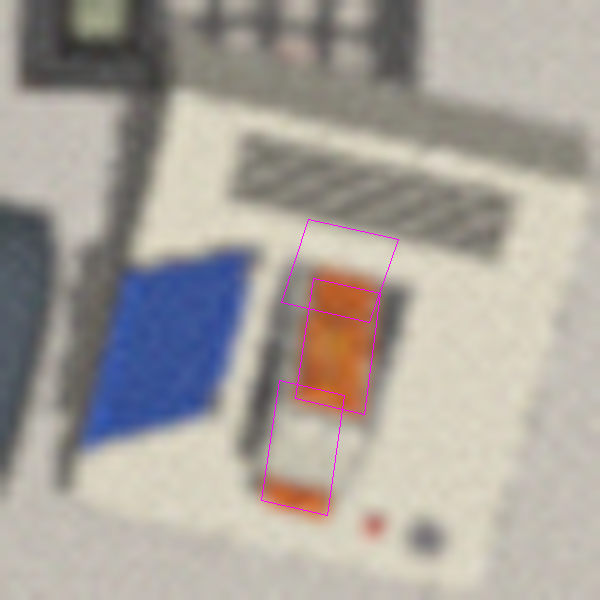

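Run:
```python
import cv2,numpy as np
r=[]
for n in("s3","s5","s8","s9"):
    im=cv2.imread(f"pics/{n}.png")[280:500,40:300]
    r.append(cv2.convertScaleAbs(cv2.resize(im,(390,330),interpolation=cv2.INTER_CUBIC),alpha=1.6))
cv2.imwrite("pics/cmp.png",np.vstack([np.hstack(r[:2]),np.hstack(r[2:])])[:600])
```

```text
(no output)
```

View pics/cmp.png

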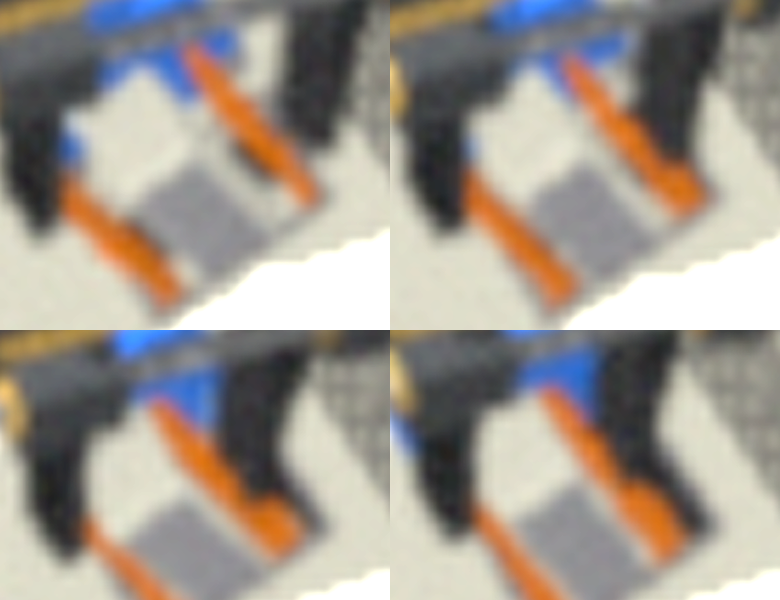

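Call:
{"api": "arm_command", "payload": {
  "plan": [
    [[0, 0, 0], -1.7],
    [[0, 0, 0], -3.4],
    [[0, 0, 0], -5.1],
    [[0, 0, 0], -6.8],
    [[0, 0, 0], -8.5]
  ],
  "fingers": 0.03
}}

```text
time: 9.4
position: [0.4873, -0.0394, 0.2392]
tool_rot: [-0.201, 0.679, -0.678, 0.199]
ft_force: [0.1, 0.7, 0.2]
grip_width: 0.047
```

Call:
{"api": "arm_command", "payload": {
  "plan": [
    [[0.3, -1.7, 0], -1.7],
    [[0.6, -3.4, 0], -3.4],
    [[0.9, -5.1, 0], -5.1],
    [[1.1, -6.6, 0], -6.8],
    [[1.16, -7.12, 0], -8.5]
  ]
}}

```text
time: 9.9
position: [0.517, -0.2215, 0.239]
tool_rot: [-0.06, -0.704, 0.705, 0.061]
ft_force: [0.1, 0.1, -0.0]
grip_width: 0.0446
```

Call:
{"api": "arm_command", "payload": {
  "plan": [
    [[0, 0, 0], -1.04],
    [[0, 0, -0.8], -1.04],
    [[0, 0, -1.6], -1.04],
    [[0, 0, -2.0], -1.04],
    [[0, 0, -2.0], -1.04]
  ]
}}

```text
time: 10.4
position: [0.5156, -0.2164, 0.1881]
tool_rot: [0.087, 0.702, -0.701, -0.091]
ft_force: [0.3, 0.2, -0.4]
grip_width: 0.0446
```

```bash
python3 -c "
from h import *
snap('side','s13',(320,180,90,90),6.6)
state()"
```

```text
t 10.45 pos [ 0.5165 -0.2168  0.1894] jaw -104.48 down [-0.003  0.002 -1.   ] w 0.045
bay fwd,left,up mm [-19.8  -2.3  87.4] F [-0.  -0.6  1. ] q [-0.6   0.48  1.63 -0.    1.03  1.23]
```

View pics/s13.png

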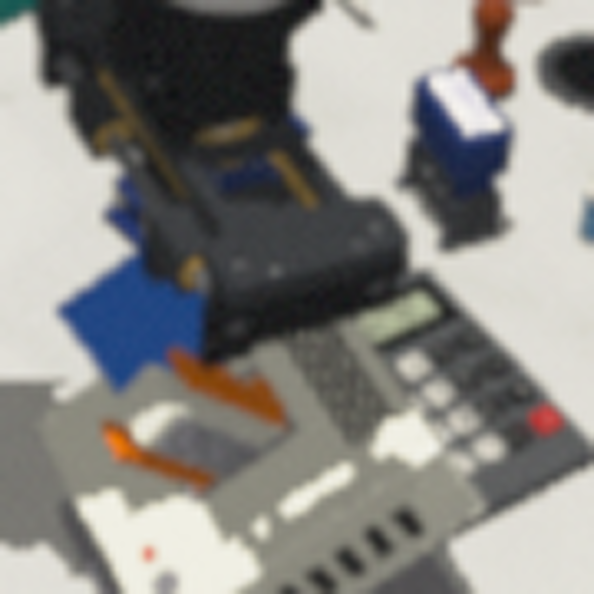

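Call:
{"api": "arm_command", "payload": {
  "plan": [
    [[-0.09, 0.16, -0.3], 0],
    [[-0.09, 0.16, -1.2], 0],
    [[-0.09, 0.16, -2.0], 0],
    [[-0.09, 0.16, -2.3], 0],
    [[-0.09, 0.16, -2.3], 0]
  ]
}}

```text
time: 10.95
position: [0.5146, -0.2123, 0.1324]
tool_rot: [0.088, 0.702, -0.701, -0.09]
ft_force: [0.5, 0.2, 0.7]
grip_width: 0.0447
```

Call:
{"api": "arm_command", "payload": {
  "plan": [
    [[0, 0, -0.2], 0],
    [[0, 0, -0.4], 0],
    [[0, 0, -0.6], 0],
    [[0, 0, -0.75], 0],
    [[0, 0, -0.75], 0]
  ]
}}

```text
time: 11.45
position: [0.5147, -0.2126, 0.1138]
tool_rot: [0.089, 0.702, -0.701, -0.089]
ft_force: [-0.9, -0.4, 1.0]
grip_width: 0.0451
```

```bash
python3 -c "
from h import *
snap('side','s14',(320,180,90,90),6.6)
state()"
```

```text
t 11.5 pos [ 0.5149 -0.2127  0.1141] jaw -104.47 down [-0.  0. -1.] w 0.0449
bay fwd,left,up mm [-22.4   1.3  12.1] F [-0.7  1.3  0.3] q [-0.59  0.59  1.7  -0.    0.85  1.23]
```

View pics/s14.png

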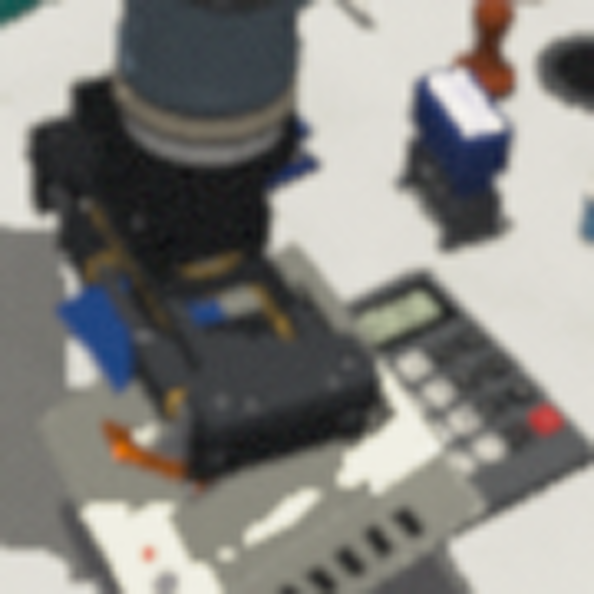

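Call:
{"api": "arm_command", "payload": {
  "plan": [
    [[0, 0, 0], 0],
    [[0, 0, 0], 0],
    [[0, 0, 0], 0],
    [[0, 0, 0], 0]
  ],
  "fingers": -0.6,
  "force": 20
}}

```text
time: 11.9
position: [0.5151, -0.2129, 0.1145]
tool_rot: [-0.089, -0.701, 0.702, 0.089]
ft_force: [0.2, -1.2, 0.6]
grip_width: 0.0296
```

```bash
python3 -c "
from h import *
state()"
```

```text
t 11.9 pos [ 0.5151 -0.2129  0.1145] jaw -104.46 down [ 0. -0. -1.] w 0.0296
bay fwd,left,up mm [-22.1   1.2  12.5] F [ 0.2 -1.2  0.6] q [-0.59  0.59  1.7  -0.    0.85  1.23]
```

Call:
{"api": "arm_command", "payload": {
  "plan": [
    [[-0.05, 0.012, 0.09], 0],
    [[-0.1, 0.025, 0.17], 0],
    [[-0.15, 0.037, 0.26], 0],
    [[-0.2, 0.05, 0.35], 0],
    [[-0.2, 0.05, 0.35], 0]
  ]
}}

```text
time: 12.4
position: [0.5105, -0.2113, 0.1202]
tool_rot: [0.089, 0.702, -0.701, -0.089]
ft_force: [6.8, -1.6, -22.0]
grip_width: 0.0297
```

```bash
python3 -c "
from h import *
snap('side','s15',(320,180,90,90),6.6)
state()"
```

```text
t 12.45 pos [ 0.5105 -0.2114  0.1202] jaw -104.52 down [ 0.001  0.001 -1.   ] w 0.03
bay fwd,left,up mm [-27.    1.5  18.2] F [  6.6  -2.  -21.8] q [-0.6   0.57  1.71  0.    0.86  1.23]
```

View pics/s15.png

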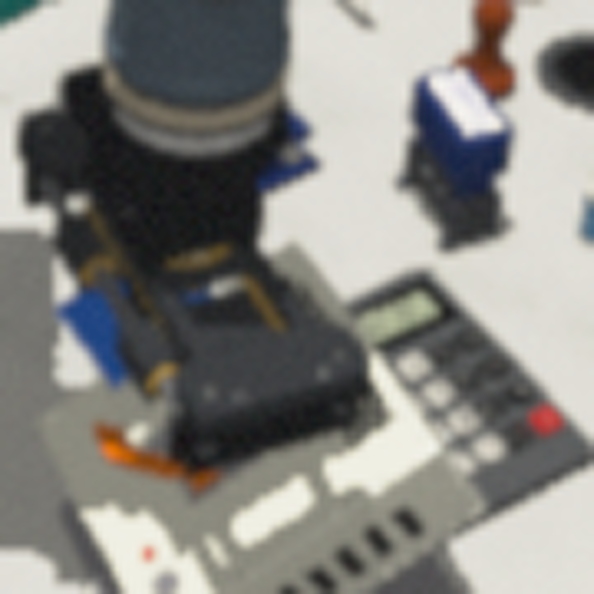

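Call:
{"api": "arm_command", "payload": {
  "plan": [
    [[0.15, -0.04, -0.25], 0],
    [[0.3, -0.08, -0.2], 0],
    [[0.45, -0.11, -0.15], 0],
    [[0.6, -0.15, -0.1], 0],
    [[0.6, -0.15, -0.1], 0]
  ],
  "force": 12
}}

```text
time: 12.95
position: [0.5185, -0.2129, 0.12]
tool_rot: [0.083, 0.703, -0.7, -0.094]
ft_force: [-11.8, -0.0, 1.2]
grip_width: 0.0299
```

```bash
python3 -c "
from h import *
snap('side','s16',(320,180,90,90),6.6)
state()"
```

```text
t 13.0 pos [ 0.5185 -0.2129  0.12  ] jaw -104.38 down [-0.015  0.005 -1.   ] w 0.0293
bay fwd,left,up mm [-18.9   2.   18. ] F [-10.9   0.7   1.4] q [-0.59  0.59  1.68 -0.    0.89  1.24]
```

View pics/s16.png

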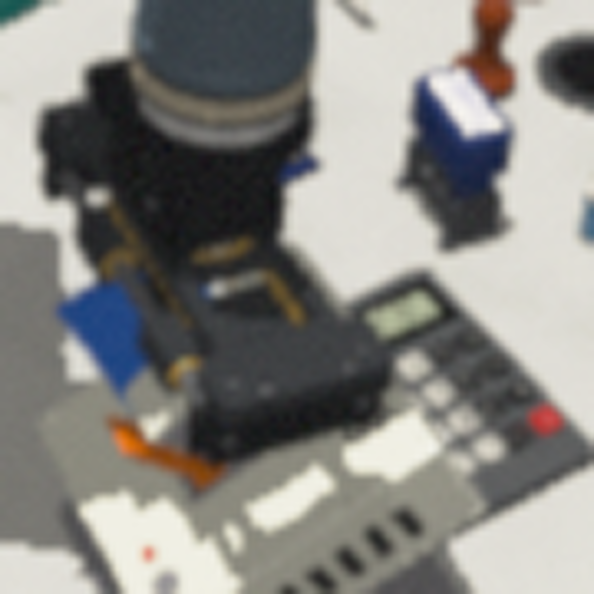

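Call:
{"api": "arm_command", "payload": {
  "plan": [
    [[-0.05, 0.012, 0.09], 0],
    [[-0.1, 0.025, 0.17], 0],
    [[-0.15, 0.037, 0.26], 0],
    [[-0.2, 0.05, 0.35], 0],
    [[-0.2, 0.05, 0.35], 0]
  ],
  "force": 18
}}

```text
time: 13.5
position: [0.5204, -0.2142, 0.1298]
tool_rot: [-0.089, -0.701, 0.702, 0.089]
ft_force: [-2.4, 1.0, -2.3]
grip_width: 0.0298
```

```bash
python3 -c "
from h import *
snap('side','s17',(320,180,90,90),6.6)
state()"
```

```text
t 13.55 pos [ 0.5204 -0.2142  0.1298] jaw -104.46 down [ 0.001 -0.    -1.   ] w 0.0296
bay fwd,left,up mm [-16.7   1.2  27.8] F [-1.7  0.9 -1.5] q [-0.59  0.57  1.68 -0.    0.89  1.23]
```

View pics/s17.png

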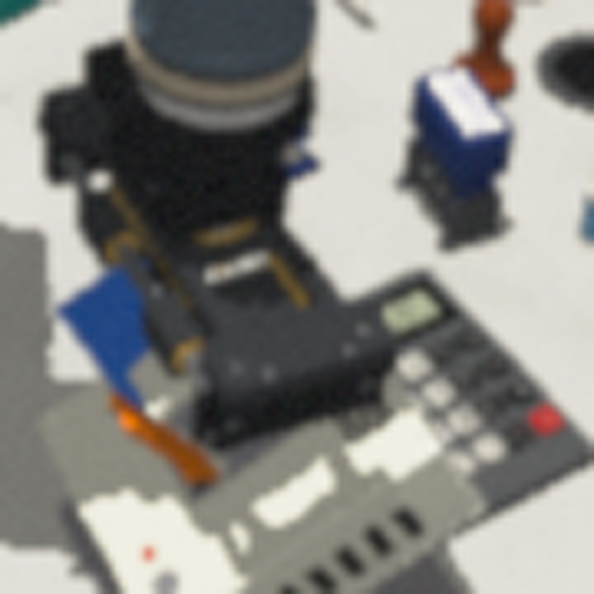

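Call:
{"api": "arm_command", "payload": {
  "plan": [
    [[-0.1, 0.025, 0.17], 0],
    [[-0.2, 0.05, 0.35], 0],
    [[-0.3, 0.075, 0.52], 0],
    [[-0.4, 0.1, 0.7], 0],
    [[-0.4, 0.1, 0.7], 0]
  ]
}}

```text
time: 14.05
position: [0.5106, -0.212, 0.1482]
tool_rot: [-0.09, -0.701, 0.702, 0.088]
ft_force: [-0.4, -0.1, -1.9]
grip_width: 0.0302
```

```bash
python3 -c "
from h import *
snap('side','s18',(320,180,90,90),6.6)
state()"
```

```text
t 14.1 pos [ 0.5106 -0.212   0.1478] jaw -104.47 down [ 0.002 -0.001 -1.   ] w 0.0298
bay fwd,left,up mm [-26.7   0.9  45.8] F [ 0.  -0.3 -1.7] q [-0.6   0.53  1.69  0.    0.92  1.23]
```

View pics/s18.png

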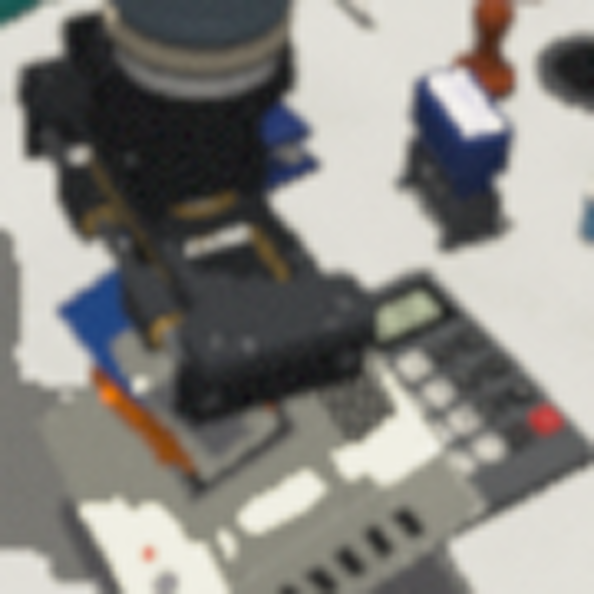

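Call:
{"api": "arm_command", "payload": {
  "plan": [
    [[-0.2, 0.05, 0.35], 0],
    [[-0.4, 0.1, 0.7], 0],
    [[-0.6, 0.15, 1.05], 0],
    [[-0.8, 0.2, 1.4], 0],
    [[-0.8, 0.2, 1.7], 0]
  ]
}}

```text
time: 14.6
position: [0.4893, -0.2062, 0.1903]
tool_rot: [0.089, 0.701, -0.701, -0.089]
ft_force: [0.3, -0.3, -2.5]
grip_width: 0.0294
```

```bash
python3 -c "
from h import *
snap('side','s19',(320,150,100,110),5.5)
state()"
```

```text
t 14.65 pos [ 0.4905 -0.2069  0.1915] jaw -104.47 down [ 0.003 -0.002 -1.   ] w 0.0298
bay fwd,left,up mm [-47.4   0.8  89.5] F [ 0.8 -1.2 -0.6] q [-0.61  0.44  1.7   0.    0.99  1.21]
```

View pics/s19.png

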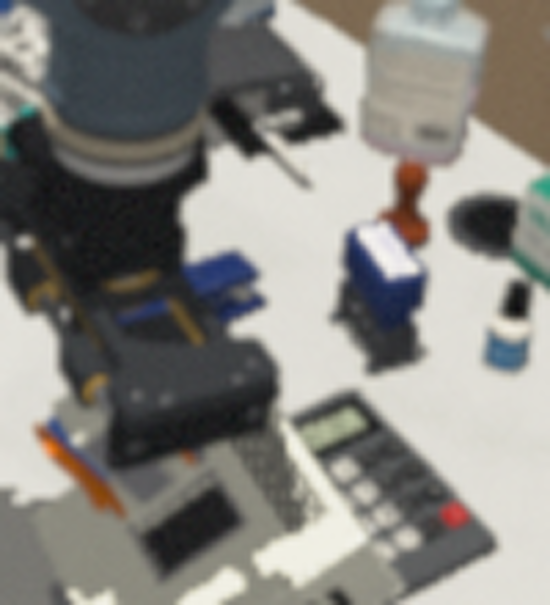

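Call:
{"api": "arm_command", "payload": {
  "plan": [
    [[0, 0, 1.0], 0],
    [[0, 0, 2.0], 0],
    [[0, 0, 3.0], 0],
    [[0, 0.8, 3.0], 0],
    [[0, 2.0, 3.0], 0]
  ]
}}

```text
time: 15.15
position: [0.4912, -0.1579, 0.2657]
tool_rot: [-0.091, -0.701, 0.702, 0.089]
ft_force: [0.5, 0.3, -2.1]
grip_width: 0.03
```

Call:
{"api": "arm_command", "payload": {
  "plan": [
    [[0, 1.4, 0], 0],
    [[0, 2.8, 0], 0],
    [[0, 4.2, 0], 0],
    [[0, 5.6, 0], 0],
    [[0, 7.0, 0], 0]
  ]
}}

```text
time: 15.65
position: [0.4901, 0.0198, 0.2646]
tool_rot: [0.089, 0.701, -0.701, -0.089]
ft_force: [1.2, -0.7, -2.0]
grip_width: 0.0302
```

Call:
{"api": "arm_command", "payload": {
  "plan": [
    [[0.1, 1.4, 0], 0],
    [[0.2, 2.8, 0], 0],
    [[0.2, 4.0, 0], 0],
    [[0.2, 4.8, 0], 0],
    [[0.2, 4.8, 0], 0]
  ]
}}

```text
time: 16.15
position: [0.4948, 0.1409, 0.2644]
tool_rot: [0.088, 0.702, -0.701, -0.088]
ft_force: [-0.8, -0.2, -1.8]
grip_width: 0.0299
```

```bash
python3 -c "
from h import *
snap('side','s20',(240,110,120,120),5)
state()"
```

```text
t 16.2 pos [0.4949 0.1394 0.2643] jaw -104.31 down [ 0. -0. -1.] w 0.0299
bay fwd,left,up mm [-129.4  337.4  162.3] F [ 0.3  0.1 -2.6] q [ 0.06  0.33  1.66 -0.    1.16  1.88]
```

View pics/s20.png

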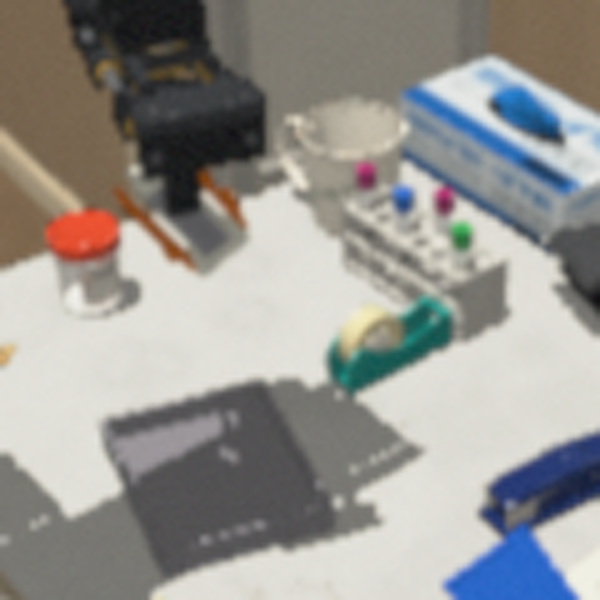

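Run:
```python
from h import *
t=np.array([.4949,.1394,.2643]);a=np.radians(-14.3);F=np.array([np.cos(a),np.sin(a),0]);L=np.array([-F[1],F[0],0]);U=np.array([0,0,1.])
Q=np.array([[-21,-15,0],[21,-15,0],[-26,-11,82],[26,-11,82]])/1e3
P=un([[203,273],[246,236],[120,195],[203,178]],5,(240,110))
def X(p,Q):
    c,s=np.cos(p[2]),np.sin(p[2])
    return t+np.outer(p[0]+c*Q[:,0]-s*Q[:,2],F)+np.outer(Q[:,1],L)+np.outer(p[1]+s*Q[:,0]+c*Q[:,2],U)
s=least_squares(lambda p:(proj("side",X(p,Q))-P).ravel(),[.02,-.04,.6])
print(s.x,np.degrees(s.x[2]),s.fun.round(2)); 
print("corners fwd,up rel tcp:",[( round(1e3*(s.x[0]+np.cos(s.x[2])*q),1), round(1e3*(s.x[1]+np.sin(s.x[2])*q),1)) for q in(-.021,.021)])
c,sn=np.cos(s.x[2]),np.sin(s.x[2]);print("mid",1e3*(s.x[0]-sn*.041),1e3*(s.x[1]+c*.041))
```

```text
[ 0.02412499 -0.0499625   0.47049394] 26.95731699997865 [-0.54  1.98  1.4   2.12  1.13  1.19 -1.83 -4.9 ]
corners fwd,up rel tcp: [(np.float64(5.4), np.float64(-59.5)), (np.float64(42.8), np.float64(-40.4))]
mid 5.538598572340674 -13.417372898666256
```

Call:
{"api": "arm_command", "payload": {
  "plan": [
    [[0.4, 0.46, -1.5], 0],
    [[0.4, 0.46, -3.2], 0],
    [[0.4, 0.46, -5.0], 0],
    [[0.4, 0.46, -6.4], 0],
    [[0.4, 0.46, -7.2], 0]
  ]
}}

```text
time: 16.7
position: [0.5037, 0.1485, 0.0816]
tool_rot: [-0.088, -0.701, 0.702, 0.091]
ft_force: [-0.5, -0.3, -0.5]
grip_width: 0.0299
```

```bash
python3 -c "
from h import *
snap('side','s21',(230,150,100,90),6)
state()"
```

```text
t 16.75 pos [0.5025 0.1483 0.0797] jaw -104.55 down [-0.008 -0.001 -1.   ] w 0.0298
bay fwd,left,up mm [-124.3  347.9  -22.3] F [-1.1 -0.5 -3.7] q [ 0.07  0.62  1.8  -0.    0.73  1.9 ]
```

View pics/s21.png

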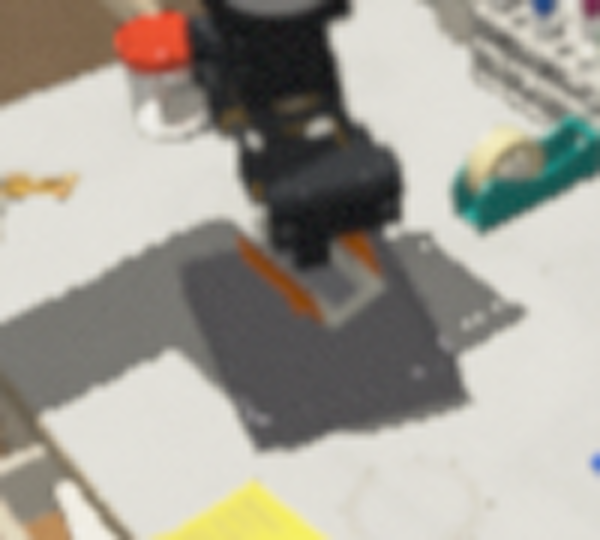

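Call:
{"api": "arm_command", "payload": {
  "plan": [
    [[0, 0, -0.2], 0],
    [[0, 0, -0.4], 0],
    [[0, 0, -0.55], 0],
    [[0, 0, -0.55], 0]
  ]
}}

```text
time: 17.15
position: [0.5056, 0.1498, 0.0711]
tool_rot: [0.09, 0.702, -0.701, -0.089]
ft_force: [-0.1, 0.1, -2.1]
grip_width: 0.0296
```

Call:
{"api": "arm_command", "payload": {
  "plan": [
    [[0, 0, -0.1], 0],
    [[0, 0, -0.2], 0],
    [[0, 0, -0.2], 0]
  ],
  "force": 10
}}

```text
time: 17.45
position: [0.5049, 0.15, 0.0655]
tool_rot: [-0.089, -0.701, 0.701, 0.089]
ft_force: [0.2, 0.1, -1.0]
grip_width: 0.0301
```

Call:
{"api": "arm_command", "payload": {
  "plan": [
    [[0, 0, -0.1], 0],
    [[0, 0, -0.2], 0],
    [[0, 0, -0.2], 0]
  ]
}}

```text
time: 17.75
position: [0.5052, 0.15, 0.0607]
tool_rot: [0.089, 0.702, -0.701, -0.089]
ft_force: [-1.1, 1.4, 2.4]
grip_width: 0.0303
```

Call:
{"api": "arm_command", "payload": {
  "plan": [
    [[0, 0, -0.1], 0],
    [[0, 0, -0.2], 0],
    [[0, 0, -0.2], 0]
  ]
}}

```text
time: 18.05
position: [0.5054, 0.15, 0.0568]
tool_rot: [0.089, 0.702, -0.701, -0.089]
ft_force: [-1.4, 0.4, 10.8]
grip_width: 0.0296
```

Call:
{"api": "arm_command", "payload": {
  "plan": [
    [[0.23, -0.06, 0.05], 0],
    [[0.46, -0.12, 0.05], 0],
    [[0.7, -0.18, 0.05], 0],
    [[0.9, -0.23, 0.0], 0],
    [[0.9, -0.23, 0.0], 0]
  ],
  "force": 8
}}

```text
time: 18.55
position: [0.5295, 0.1438, 0.0555]
tool_rot: [0.09, 0.702, -0.701, -0.088]
ft_force: [1.2, -0.8, 2.6]
grip_width: 0.0303
```

```bash
python3 -c "
from h import *
snap('side','s22',(240,160,80,80),7.5)
state()"
```

```text
t 18.6 pos [0.5294 0.1438 0.0555] jaw -104.48 down [ 0.003 -0.    -1.   ] w 0.0298
bay fwd,left,up mm [-97.2 350.2 -46.5] F [ 1.7 -0.6  0.7] q [ 0.06  0.68  1.76 -0.    0.71  1.89]
```

View pics/s22.png

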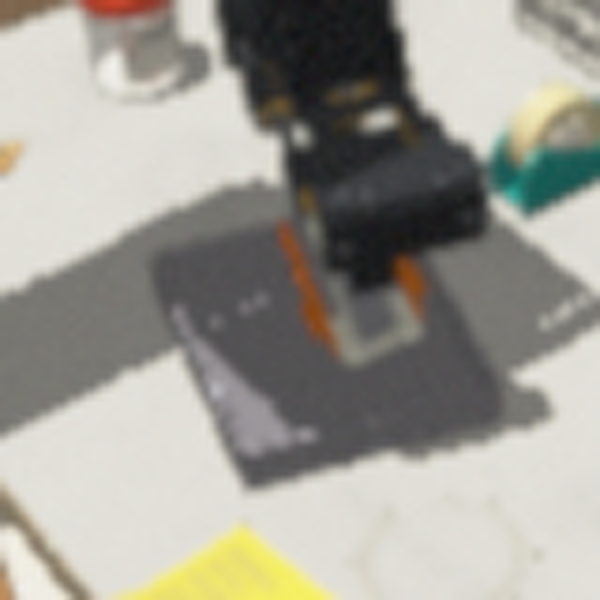

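Call:
{"api": "arm_command", "payload": {
  "plan": [
    [[0.15, -0.04, -0.05], 0],
    [[0.3, -0.08, -0.1], 0],
    [[0.35, -0.09, -0.15], 0],
    [[0.35, -0.09, -0.15], 0]
  ],
  "force": 6
}}

```text
time: 19.0
position: [0.5377, 0.1417, 0.0519]
tool_rot: [0.09, 0.702, -0.701, -0.088]
ft_force: [2.0, -1.0, 4.0]
grip_width: 0.03
```

```bash
python3 -c "
from h import *
snap('side','s23',(240,160,80,80),7.5)
state()"
```

```text
t 19.05 pos [0.5377 0.1417 0.052 ] jaw -104.46 down [ 0.003 -0.    -1.   ] w 0.0298
bay fwd,left,up mm [-88.6 350.3 -50. ] F [ 2.4 -0.1  2. ] q [ 0.06  0.69  1.74 -0.    0.71  1.88]
```

View pics/s23.png

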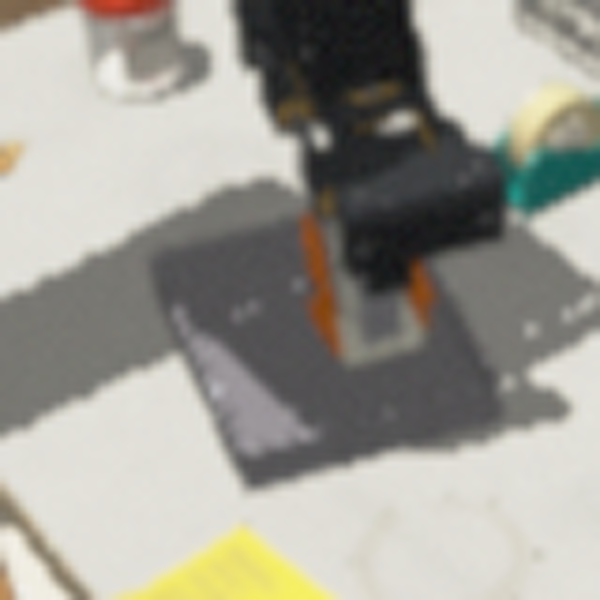

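Call:
{"api": "arm_command", "payload": {
  "plan": [
    [[0, 0, 0], 0],
    [[0, 0, 0], 0],
    [[0, 0, 0], 0],
    [[0, 0, 0], 0]
  ],
  "fingers": 0.1
}}

```text
time: 19.45
position: [0.5355, 0.142, 0.0514]
tool_rot: [-0.088, -0.701, 0.702, 0.09]
ft_force: [-0.6, 0.3, -0.4]
grip_width: 0.0466
```

Call:
{"api": "arm_command", "payload": {
  "plan": [
    [[0, 0, 0.6], 0],
    [[0, 0, 1.4], 0],
    [[0, 0, 2.6], 0],
    [[0, 0, 4.0], 0],
    [[0, 0, 5.6], 0]
  ]
}}

```text
time: 19.95
position: [0.535, 0.1419, 0.192]
tool_rot: [-0.088, -0.701, 0.702, 0.09]
ft_force: [0.4, 0.4, -0.5]
grip_width: 0.0477
```

```bash
python3 -c "
from h import *
snap('side','s24',(240,160,80,80),7.5)
state()"
```

```text
t 20.0 pos [0.5396 0.1424 0.1992] jaw -104.44 down [ 0.011  0.001 -1.   ] w 0.0479
bay fwd,left,up mm [-86.9 351.4  97.2] F [2.  0.7 3.1] q [0.06 0.46 1.64 0.   1.03 1.88]
```

View pics/s24.png

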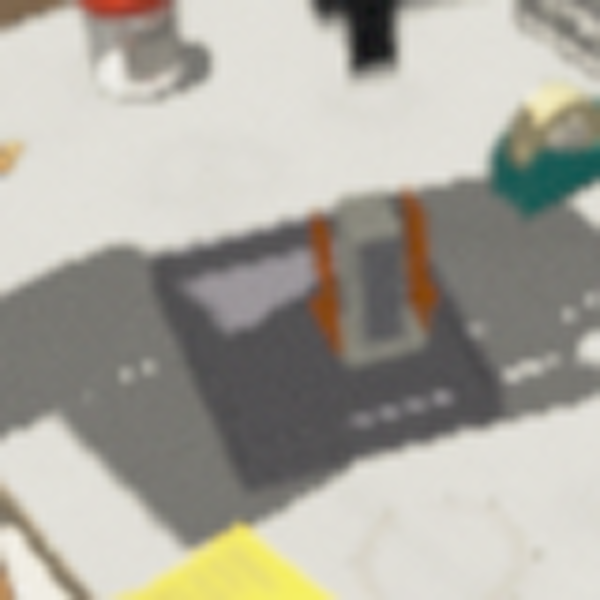

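Call:
{"api": "arm_command", "payload": {
  "plan": [
    [[0, -1.5, 0.3], 0],
    [[0.1, -3.2, 0.3], 0],
    [[0.2, -5.0, 0.3], 0],
    [[0.3, -6.6, 0.3], 0],
    [[0.4, -8.2, 0.3], 0]
  ],
  "fingers": -1,
  "force": 20
}}

```text
time: 20.5
position: [0.5458, -0.0645, 0.1991]
tool_rot: [0.089, 0.702, -0.701, -0.089]
ft_force: [1.6, 0.8, -1.0]
grip_width: 0.0158
```

Call:
{"api": "arm_command", "payload": {
  "plan": [
    [[0, -0.9, 0], 0],
    [[0, -1.7, -0.5], 0],
    [[0, -1.7, -0.8], 0],
    [[0, -1.7, -0.8], 0]
  ]
}}

```text
time: 20.9
position: [0.5449, -0.1049, 0.1778]
tool_rot: [0.088, 0.702, -0.701, -0.091]
ft_force: [-0.5, 0.2, -0.4]
grip_width: 0.0002
```

```bash
python3 -c "
from h import *
snap('side','s25',(310,170,100,100),6);snap('top','t25',(320,140,100,80),7)
state()"
```

```text
t 21.0 pos [ 0.5458 -0.1043  0.1789] jaw -104.42 down [-0.001  0.001 -1.   ] w 0.0003
bay fwd,left,up mm [-19.4 114.   76.9] F [ 0.1 -0.4  0.1] q [-0.39  0.49  1.65  0.    1.    1.43]
```

View pics/s25.png

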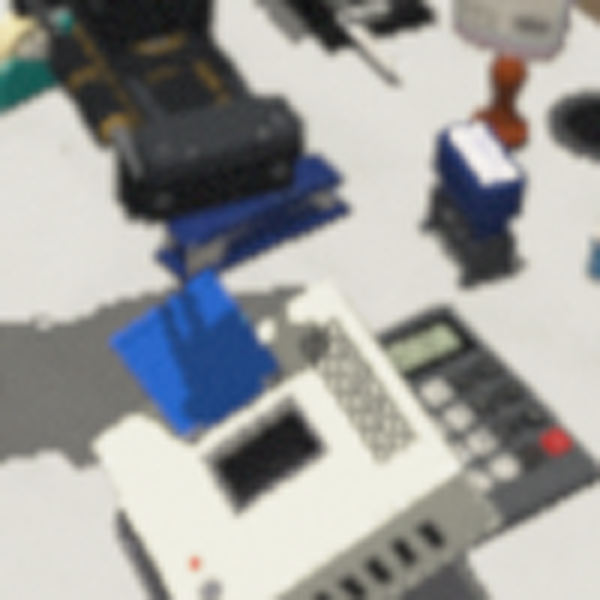

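View pics/t25.png

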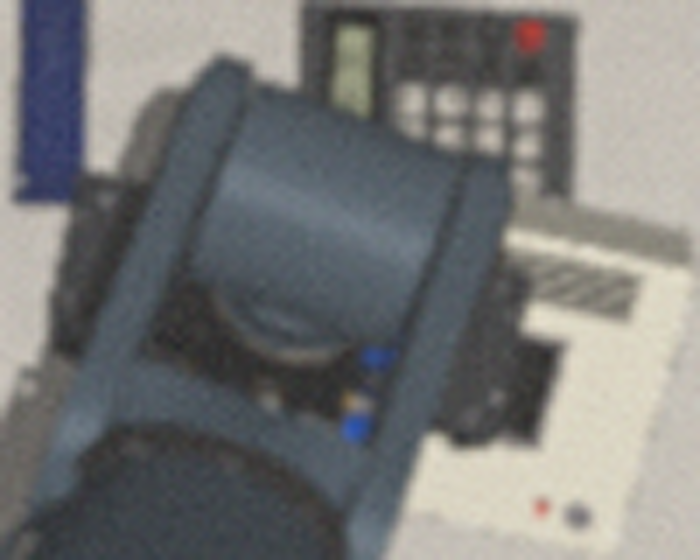

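Call:
{"api": "arm_command", "payload": {
  "plan": [
    [[0, 0, -0.8], 0],
    [[0, 0, -1.6], 0],
    [[0, 0, -1.8], 0],
    [[0, 0, -1.8], 0]
  ]
}}

```text
time: 21.4
position: [0.546, -0.1044, 0.134]
tool_rot: [0.088, 0.702, -0.701, -0.089]
ft_force: [0.0, -0.2, -0.5]
grip_width: 0.0002
```

Call:
{"api": "arm_command", "payload": {
  "plan": [
    [[-0.15, -0.6, 0], 0],
    [[-0.3, -1.2, 0], 0],
    [[-0.45, -1.8, 0], 0],
    [[-0.55, -2.2, 0], 0],
    [[-0.55, -2.2, 0], 0]
  ]
}}

```text
time: 21.9
position: [0.5325, -0.1632, 0.1347]
tool_rot: [-0.091, -0.701, 0.702, 0.09]
ft_force: [0.9, 0.7, 0.8]
grip_width: 0.0004
```

```bash
python3 -c "
from h import *
snap('side','s26',(310,170,100,100),6)
state()"
```

```text
t 21.95 pos [ 0.5325 -0.1622  0.1345] jaw -104.6 down [ 0.001 -0.001 -1.   ] w 0.0007
bay fwd,left,up mm [-17.9  54.7  32.5] F [ 0.1  0.3 -0. ] q [-0.5   0.56  1.69 -0.    0.9   1.33]
```

View pics/s26.png

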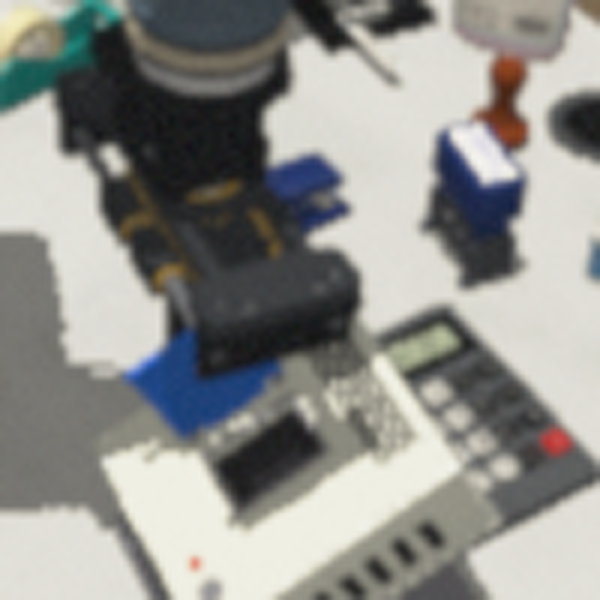

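Call:
{"api": "arm_command", "payload": {
  "plan": [
    [[-0.13, -0.5, 0], 0],
    [[-0.26, -1.0, 0], 0],
    [[-0.39, -1.5, 0], 0],
    [[-0.5, -1.94, 0], 0],
    [[-0.5, -1.94, 0], 0]
  ]
}}

```text
time: 22.45
position: [0.5199, -0.2112, 0.1343]
tool_rot: [-0.09, -0.701, 0.702, 0.09]
ft_force: [0.2, 0.7, 0.3]
grip_width: 0.0002
```

Call:
{"api": "arm_command", "payload": {
  "plan": [
    [[0.07, -0.12, -0.2], 0],
    [[0.17, -0.15, -0.4], 0],
    [[0.27, -0.17, -0.6], 0],
    [[0.36, -0.2, -0.75], 0],
    [[0.36, -0.2, -0.75], 0]
  ]
}}

```text
time: 22.95
position: [0.5291, -0.2136, 0.1147]
tool_rot: [0.088, 0.702, -0.701, -0.089]
ft_force: [-0.3, 0.0, 0.2]
grip_width: 0.0006
```

```bash
python3 -c "
from h import *
snap('side','s27',(310,170,100,100),6)
state()"
```

```text
t 23.0 pos [ 0.5291 -0.2136  0.115 ] jaw -104.43 down [-0.001  0.001 -1.   ] w 0.0007
bay fwd,left,up mm [-8.4  4.  13. ] F [0.2 0.7 1.3] q [-0.58  0.6   1.67  0.    0.88  1.24]
```

View pics/s27.png

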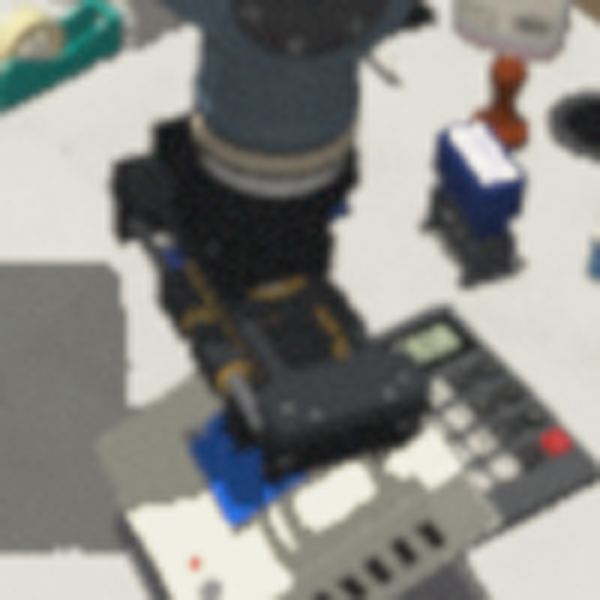

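Call:
{"api": "arm_command", "payload": {
  "plan": [
    [[0.0, -0.2, -0.07], 0],
    [[0.0, -0.4, -0.14], 0],
    [[0.04, -0.42, -0.2], 0],
    [[0.07, -0.42, -0.26], 0],
    [[0.07, -0.42, -0.26], 0]
  ]
}}

```text
time: 23.5
position: [0.5301, -0.2255, 0.1104]
tool_rot: [-0.089, -0.701, 0.702, 0.089]
ft_force: [-3.8, -0.7, 9.7]
grip_width: 0.0006
```

Call:
{"api": "arm_command", "payload": {
  "plan": [
    [[0.02, 0, -0.05], 0],
    [[0.04, 0, -0.1], 0],
    [[0.06, 0, -0.14], 0],
    [[0.06, 0, -0.14], 0]
  ]
}}

```text
time: 23.9
position: [0.5305, -0.2256, 0.1096]
tool_rot: [-0.088, -0.701, 0.702, 0.089]
ft_force: [-10.5, 0.5, 26.7]
grip_width: 0.0003
```

```bash
python3 -c "
from h import *
state()"
```

```text
t 23.9 pos [ 0.5305 -0.2256  0.1096] jaw -104.39 down [-0.003 -0.002 -1.   ] w 0.0003
bay fwd,left,up mm [-4.  -7.3  7.6] F [-10.5   0.5  26.7] q [-0.59  0.62  1.65 -0.    0.87  1.23]
```

Call:
{"api": "arm_command", "payload": {
  "plan": [
    [[-0.1, 0.02, 0.3], 0],
    [[-0.3, 0.05, 1.0], 0],
    [[-0.3, 0.05, 2.2], 0],
    [[-0.3, 0.05, 3.6], 0],
    [[-0.3, 1.5, 4.0], 0]
  ]
}}

```text
time: 24.4
position: [0.5283, -0.192, 0.2095]
tool_rot: [-0.094, -0.699, 0.703, 0.087]
ft_force: [0.9, -0.5, 0.5]
grip_width: 0.0006
```

Call:
{"api": "arm_command", "payload": {
  "plan": [
    [[-0.3, 1.6, 0], 0],
    [[-0.6, 3.2, 0], 0],
    [[-0.9, 4.8, 0], 0],
    [[-1, 5.4, 0], 0],
    [[-1, 5.4, 0], 0]
  ]
}}

```text
time: 24.9
position: [0.4993, -0.0504, 0.2056]
tool_rot: [0.088, 0.702, -0.702, -0.088]
ft_force: [-0.2, -0.5, -0.2]
grip_width: 0.0004
```

```bash
python3 -c "
from h import *
snap('side','s28',(230,150,180,130),4.4);snap('top','t28',(180,100,280,170),2.8)
state()
for n,sc,o,f in(('side',4.4,(230,150),'s28'),):
  x,y,yaw=np.load('bay.npy');B=bayR(yaw);im=cv2.imread('pics/s28.png')
  for z in (3,):
    u=(proj(n,np.array([[31,32,3],[31,-30,3],[-31,-30,3],[-31,32,3]])/1e3@B.T+[x,y,.102])-o+.5)*sc-.5
    cv2.polylines(im,[u.astype(np.int32)],True,(255,0,255),1)
  cv2.imwrite('pics/s28o.png',im)
"
```

```text
t 25.0 pos [ 0.5008 -0.053   0.2058] jaw -104.44 down [ 0.002 -0.001 -1.   ] w 0.0007
bay fwd,left,up mm [-75.8 152.5 103.8] F [ 0.5 -0.7  0.1] q [-0.33  0.39  1.75 -0.    1.    1.5 ]
```

View pics/s28o.png

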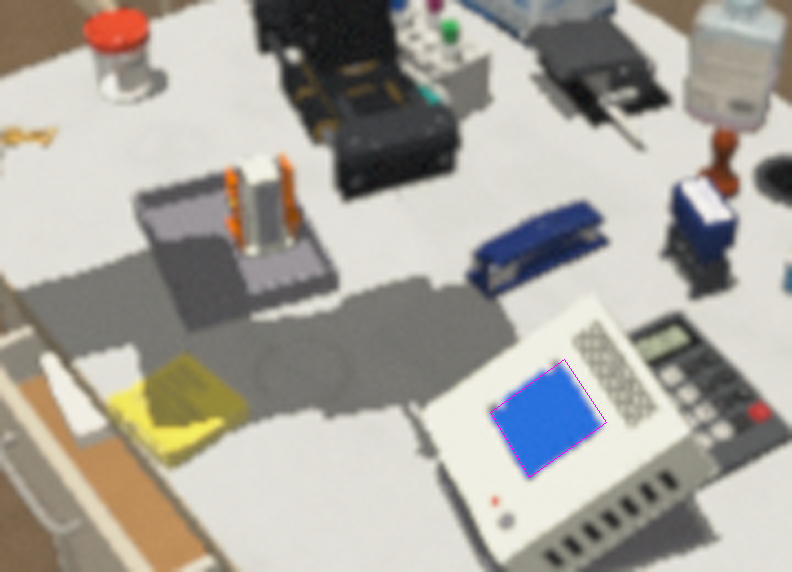

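View pics/t28.png

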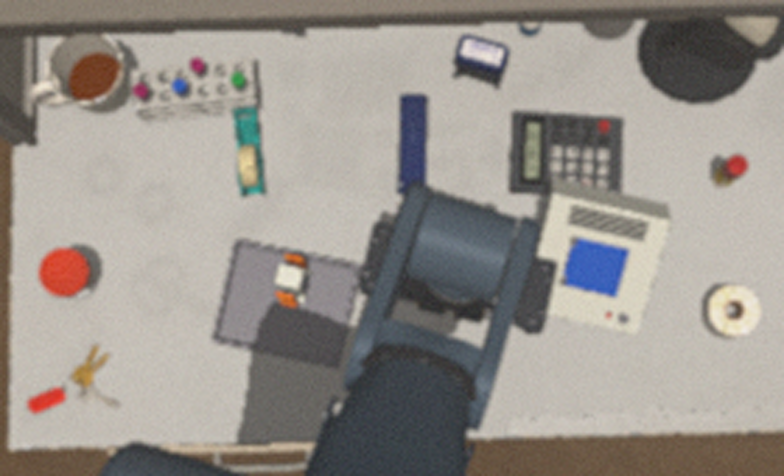

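```bash
python3 -c "
from rig import hand_in
print(hand_in())"
```

```text
the job is handed in; nothing more can be done
None
```

The cartridge stands upright in the grey tray and the blue flap is shut over the empty slot. I handed the job in at about 25 s of the 58 s allowed.

- **Squeezing the tabs:** The tool can only point straight down, so the fingers met the tabs at about 30 degrees. The squeeze stalled at 44 mm with the grip set to 25 N, and the side picture showed both tabs pressed against the slab. I read that as fully in, but I could not read the tab joints, so step 1 rests on that evidence.
- **Drawing it out:** The fingers then slipped off, and the cartridge was left tilted towards the robot with only its upper barb free. I gripped the slab by its sides instead. A first pull was held at about 22 N by the lower barb. Shifting the cartridge up the slope freed it, and it then came out along the slot with little more than its own weight on the wrist. So it came out in two stages, not in one straight pinch and pull.
- **Setting it down:** I lowered it to the tray floor, turned it upright about its foot and released it there.
- **Last checks:**
  - The flap lies flat and matches the outline calculated for shut, having been pressed on with about 27 N.
  - The cartridge stands roughly 25 mm from the tray's centre in x, within the 60 mm limit.
  - The bystanders I could compare by eye with the first pictures look unmoved. The sticky notes were hidden from the top camera but in place in the side view.

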